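# Mix the settled paints in the hand-cranked jar mixer

### The job

The paints on the cork mat have settled: lift the jar mixer's lid back until it rests on its stop, stand every jar from the mat in a cup of the mixer, shut the lid, and give the crank at least four full turns clockwise by its grip, never spinning it with the lid open. Then open the lid back onto its stop, stand all the jars upright inside the painter's tray and shut the lid again. Leave the other things on the bench as they stand.

Things in the scene. Friction and masses are not known exactly. Their poses are not given: they have to be found in the camera images.
- mixer: hand-cranked planetary mixer for paint jars, fixed to the bench, grey-green, 330 mm wide (y) and 205 mm deep, front to its -x; origin under the middle of its base, z up. Its top deck is 50 mm up. The tub (168 mm square outside, walls 5 mm thick, rim 78 mm up) is centred at y = +72.5 mm; the crank stands at y = -112.5 mm
- lid (a joint): the clear hood-shaped lid in an aluminium frame (162 mm square, 52 mm deep, its top 132 mm above the bench when shut), hinged along the tub's rear edge: 0 is shut, 1.8 rad is wide open, leaning back on its stop. 0.35 kg, the hinge is damped (0.2 N m s/rad): let go below about 1.1 rad it sinks shut, beyond about 1.3 rad it sinks back onto its stop
- lid_handle (a point): middle of the lid's bar handle: a round bar 12 mm in diameter, 90 mm long between its two arms, parallel to the mixer's y axis; with the lid shut it is 120 mm above the bench, its centre 42 mm in front of the lid's front face and 12 mm below the lid's top. z axis: up when the lid is shut; it turns with the lid
- lid_hinge (a point): middle of the lid's hinge line, which is parallel to the mixer's y axis, 80 mm above the bench; with the lid shut the handle's centre is 213 mm in front of it (mixer -x) and 40 mm above it. The tub's axis is 90 mm in front of it
- crank (a joint): angle of the crank, rad: grows clockwise seen from above, without limit (a full turn is 6.28); starts within 0.8 of 0, where the arm points to the mixer's front (-x). Stays where it is left; takes 2 to 3 N at the grip. The rotor turns with it, twice as fast
- crank_grip (a point): middle of the crank's upright wooden grip, 22 mm in diameter, 48 mm tall, free to spin on its pin, standing on the crank arm (top of the arm 89 mm, top of the grip 141 mm above the bench); this point is 118 mm above the bench
- crank_axis (a point): point on the crank's vertical axis at the height of the grip's middle; the grip circles it at 50 mm radius. Nearest wall of the shut lid: 104 mm from this axis towards the mixer's +y
- cup0 (a point): centre of the floor of jar cup 0 (black, yellow ticks): a round cup 50 mm wide inside, 57 mm outside, its rim 20 mm above this point, which is 58 mm above the bench. The three cups stand on the rotor 44 mm from the tub's axis, 120 degrees apart, each with room for one jar, and travel round with the rotor
- cup1 (a point): centre of the floor of jar cup 1 (black, yellow ticks): a round cup 50 mm wide inside, 57 mm outside, its rim 20 mm above this point, which is 58 mm above the bench. The three cups stand on the rotor 44 mm from the tub's axis, 120 degrees apart, each with room for one jar, and travel round with the rotor
- cup2 (a point): centre of the floor of jar cup 2 (black, yellow ticks): a round cup 50 mm wide inside, 57 mm outside, its rim 20 mm above this point, which is 58 mm above the bench. The three cups stand on the rotor 44 mm from the tub's axis, 120 degrees apart, each with room for one jar, and travel round with the rotor
- jar_red: closed paint jar, red paint, white screw cap with a red dot on top; cylinder 40 mm in diameter, 58 mm tall, about 90 g; origin at the centre of its underside, z up through the cap. Absent in some starts
- jar_yellow: closed paint jar, yellow paint, white screw cap with a yellow dot on top; cylinder 40 mm in diameter, 58 mm tall, about 90 g; origin at the centre of its underside, z up through the cap. Absent in some starts
- jar_blue: closed paint jar, blue paint, white screw cap with a blue dot on top; cylinder 40 mm in diameter, 58 mm tall, about 90 g; origin at the centre of its underside, z up through the cap. Absent in some starts
- jar_green: closed paint jar, green paint, white screw cap with a green dot on top; cylinder 40 mm in diameter, 58 mm tall, about 90 g; origin at the centre of its underside, z up through the cap. Absent in some starts
- mat: cork mat, 160 x 200 x 2 mm, fixed, where the jars wait; origin under its centre
- tray_in (a point): centre of the inner floor of the painter's wooden tray, its axes along the tray's sides, z up (fixed; 148 mm along its x by 198 mm along its y inside; floor 6 mm above the bench; rim 8 mm above the floor)
- figure_red: small painted wooden nutcracker with a red coat, 165 mm tall, base 56 mm wide; not part of the job; origin at its middle, underside
- figure_blue: small painted wooden nutcracker with a blue coat, 165 mm tall, base 56 mm wide; not part of the job; origin at its middle, underside
- head_a: turned wooden nutcracker head, 62 mm wide, 56 mm tall; not part of the job; origin at its middle, underside
- head_b: turned wooden nutcracker head, 62 mm wide, 56 mm tall; not part of the job; origin at its middle, underside
- sanding_block: cork sanding block, 45 x 90 x 26 mm, in front of the mixer; not part of the job; origin at its middle, underside
- brush: paint brush 180 mm long lying in front of the mixer; not part of the job; origin under its middle
Mind the look-alikes: they are no part of the job. There is more than one size of the jar_red; the one meant has the size given above. Of the things that look like the jar_yellow, take the one that is farthest to the robot's left at the start.

How it is judged:
By the outcome, as a careful person would: the job done as asked, in the order asked, and still so for the second after the job is handed in, with the robot touching nothing.
Of jar_red, jar_yellow, jar_blue, jar_green only 2 to 3 are there at a start; the rules pass over those that are not, and their reading is None.
At some moment in a run one of jar_red, jar_yellow, jar_blue, jar_green may be knocked a few centimetres aside while the robot is not near it.
It also fails if it takes over 210 s, if anything falls off the work surface, if the arm or the gripper's body presses on something with over 40 N, if the wrist force passes 120 N, or if a joint passes its speed limit or range.

### The arm

A 6-joint arm with a two-finger parallel gripper is mounted at the origin on the work surface. World frame = base frame: x ahead of the robot, y to its left, z up, the work surface at z = 0. Lengths are in m, angles in rad, forces in N, time in s.
With the tool pointing down it reaches from about 0.35 to 0.925 m from the base axis. Payload 6.4 kg.
Tool frame: the origin (TCP) lies midway between the tips of the shut fingers; the grasp point (between the pads) lies 19 mm behind it; x points along the fingers, y is the direction in which the jaws open and shut, and the axes are right-handed (so a half turn about x gives the same grasp; the last joint's range is limited). The gripper opens to 85 mm and grips with 20 to 120 N. Pads are 22 mm wide; open, the fingers measure 114 mm over their backs; the gripper's body (76 mm by 85 mm) begins 54 mm behind the grasp point. The pads swing forward as they close: fully open they stand 13 mm farther back than shut.
Start: joints at [-1.382, 0.245, 1.558, -0, 1.339, -0.174], TCP at [0.231, -0.608, 0.231] pointing down, gripper open.
Joint ranges: [-3.13, 3.13], [-1.02, 2.26], [0.13, 2.54], [-0.95, 4.09], [0.21, 2.88], [-2.74, 2.74]. Speed limits (rad/s): [2.57, 2.57, 3.14, 3.14, 3.14, 3.14].

### API

Orientations are given as a unit quaternion [x, y, z, w].
In Python, from station import r gives the robot as it stands.
- The arm moves only by the shell command python3 -m handwheel 'ROWS'. ROWS is JSON, a list of rows, each a list of 7 numbers: the shift along the tool's x, y, z in mm, then the turn, a rotation vector about the tool's x, y, z in degrees, then the closure in counts, from 0 (fully open) to 255 (shut). A call has 1 to 12 rows; each row is the pose to reach, as a shift and turn from the pose commanded when the call began, along the tool's axes at that moment; what a row does not reach only later rows make up. A row lasts 1/10 s, in which the tool goes at most 50 mm and 8.59 degrees, less where a joint would pass 70% of its speed; a pose out of reach is approached as far as the arm can. A call with a gripper value outside its range is refused whole. The fingers move at their own pace and stop on an object; the grip force is fixed at half the most. Time passes only in rows, so rows that repeat a pose let the fingers close. It gives the time, the measured TCP pose, the force and the opening at its end, in the units of the state.
- r.state(): the state, without advancing time (a new reading comes with each control period).
- r.snapshot(name): name is "side" or "top" or "wrist"; returns (picture, depth): 400x640x3 uint8, red, green, blue; 400x640 float32, m along the optical axis (not along the pixel's ray), 0 where there is no reading.
- r.get_calibration(name): a dict with "camera_matrix" (3x3 intrinsics, pixels), "R" (3x3) and "t" (3): a world point X has camera coordinates R X + t; the wrist camera has in their place "tool_from_camera" (4x4, takes a point from camera to tool coordinates, whose origin is the TCP and whose axes are the tool frame's). Camera axes: x right, y down, z forward; pixel columns grow to the right and rows downward; lengths in m; the calibration is good to about 2 mm. The wrist camera is an equidistant fisheye: a pixel r from the principal point sees the ray r / f radians off the axis. A picture is of the moment at which its call begins: read the wrist's pose just before it. get_calibration takes no time and is no camera call.
- r.hand_in(): hands the job in, once; it reports no verdict.
The state is a dict: "clock": time; "qpos": joint angles; "qvel": joint speeds; "effort": joint torques, N m; "ee_pos": TCP position; "tcp_rot": TCP orientation; "force": force on the tool from outside, world axes, zero at the start; "ft_torque": the same for the moment, N m; "finger_gap": finger opening in m.
Only numpy, scipy, OpenCV 4.12 (cv2) and the standard library are available. Lean on these libraries where they do the work, as an engineer would, in place of code of your own. Each camera call takes 0.05 s, during which the arm holds its last target.

## Working session

There is one attempt and no reset: what is moved stays moved. The work goes in short steps, Python scripts to look and compute and a shell command to move; the robot and the scene stay as the last step left them, time stands still between calls to the robot, and variables do not carry over. Pictures are saved under pics/ and viewed, and the job is handed in when it is done.

```bash
mkdir -p pics; ls
cat > h.py <<'E'
from station import r
import numpy as np, cv2
from scipy.spatial.transform import Rotation as R
def snap(name,fn=None):
    st=r.state()
    p,d=r.snapshot(name)
    if fn: cv2.imwrite('pics/'+fn,p[:,:,::-1])
    return st,p,d
def ray(name,u,v,st=None):
    c=r.get_calibration(name);K=np.array(c['camera_matrix'])
    if name!='wrist':
        Rm=np.array(c['R']);t=np.array(c['t']).ravel()
        dc=np.array([(u-K[0,2])/K[0,0],(v-K[1,2])/K[1,1],1.])
        return -Rm.T@t, Rm.T@dc
    a=np.array([(u-K[0,2])/K[0,0],(v-K[1,2])/K[1,1]]);th=np.hypot(*a)
    dc=np.array([*(a/max(th,1e-9)*np.sin(th)),np.cos(th)])
    T=np.array(c['tool_from_camera']);Rt=R.from_quat(st['tcp_rot']).as_matrix()
    o=Rt@T[:3,3]+np.array(st['ee_pos']);return o,Rt@T[:3,:3]@dc
def onz(name,u,v,z,st=None):
    o,d=ray(name,u,v,st);return o+d*(z-o[2])/d[2]
def proj(name,X):
    c=r.get_calibration(name);K=np.array(c['camera_matrix'])
    q=np.array(c['R'])@np.array(X)+np.array(c['t']).ravel()
    return (K@q/q[2])[:2]
def totool(X,deg=None):
    """mm shift in tool axes to bring TCP to X"""
    st=r.state();Rt=R.from_quat(st['tcp_rot']).as_matrix()
    return np.round(Rt.T@(np.array(X)-st['ee_pos'])*1000,1)
E
python3 - <<'E'
from h import *
s=r.state();print(s)
print(R.from_quat(s['tcp_rot']).as_matrix().round(3))
for n in ['side','top','wrist']:
    snap(n,n+'0.png'); print(n,r.get_calibration(n))
E
```

```text
pics
{'clock': 0.0, 'qpos': array([-1.38207332e+00,  2.45832588e-01,  1.55904350e+00, -9.28135455e-06,
        1.33867285e+00, -1.74098138e-01]), 'qvel': array([ 0.00113217,  0.00160886, -0.00150714, -0.00085491, -0.00107456,
        0.00122062]), 'effort': array([-5.34769624e-04, -4.29516399e+01, -3.26125932e+01, -2.36690485e-04,
        5.38342792e-03,  1.83798653e-05]), 'ee_pos': array([ 0.23059042, -0.60711955,  0.23015262]), 'tcp_rot': array([-0.69549457, -0.1282665 ,  0.69551107, -0.12688329]), 'force': array([-0.04978016, -0.77335204, -0.29516478]), 'ft_torque': array([-0.01765182, -0.05985313,  0.02660652]), 'finger_gap': 0.08540626146373936}
[[-0.     0.355 -0.935]
 [ 0.002 -0.935 -0.355]
 [-1.    -0.002 -0.   ]]
side {'camera_matrix': array([[495.05349906,   0.        , 315.06331532],
       [  0.        , 495.05349906, 194.47982419],
       [  0.        ,   0.        ,   1.        ]]), 'R': array([[-0.68632209, -0.7272684 ,  0.00653232],
       [-0.52817854,  0.49222655, -0.69191072],
       [ 0.49998942, -0.47832385, -0.72195352]]), 't': array([0.41718939, 0.33561433, 1.2
[... 229 characters left out ...]
.00361166],
       [-0.97748442, -0.06871798, -0.19950449],
       [ 0.19875349,  0.01766739, -0.97989026]]), 't': array([0.01362988, 0.55399702, 1.36282547])}
wrist {'camera_matrix': array([[309.70691629,   0.        , 318.63913746],
       [  0.        , 309.70691629, 206.64103455],
       [  0.        ,   0.        ,   1.        ]]), 'tool_from_camera': array([[ 1.32850624e-03, -2.74519454e-01,  9.61580628e-01,
        -1.43332488e-01],
       [ 9.99999113e-01,  4.57624317e-04, -1.25093855e-03,
        -2.83119982e-04],
       [-9.66357088e-05,  9.61581437e-01,  2.74519818e-01,
        -6.89789424e-02],
       [ 0.00000000e+00,  0.00000000e+00,  0.00000000e+00,
         1.00000000e+00]])}
```

View pics/top0.png

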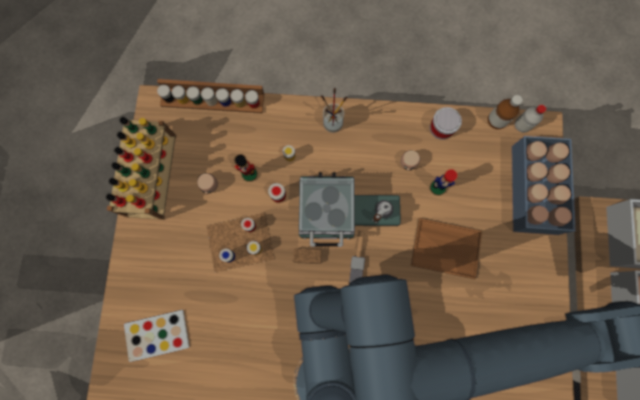

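View pics/side0.png

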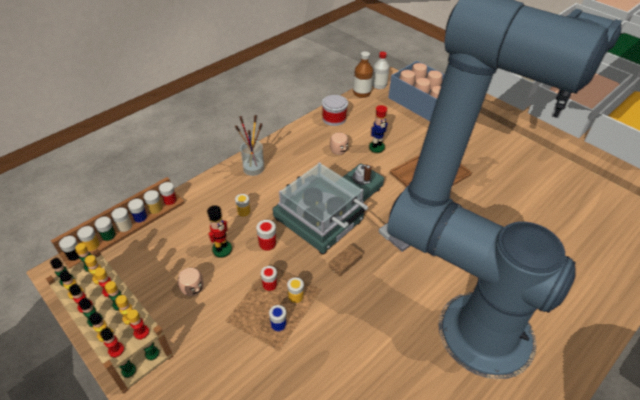

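View pics/wrist0.png

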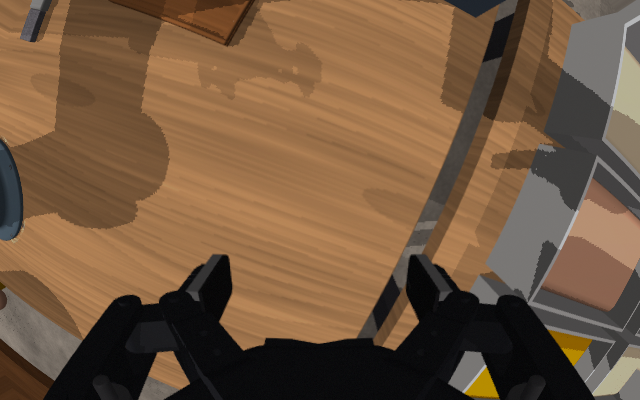

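Run:
```python
from h import *
p=cv2.imread('pics/top0.png');c=p[160:285,195:495]
cv2.imwrite('pics/topz.png',cv2.resize(c,None,fx=2.66,fy=2.66,interpolation=cv2.INTER_CUBIC))
p=cv2.imread('pics/side0.png');c=p[150:350,220:480]
cv2.imwrite('pics/sidez.png',cv2.resize(c,None,fx=3,fy=3,interpolation=cv2.INTER_CUBIC))
for n,u,v,z in [('red',248,223,.06),('yel',253,247,.06),('blue',226,255,.06),('mixhandle',326,239,.12),('grip',386,205,.141),('traytop',448,247,.014),('tubmid',327,206,.132)]:
    print(n,onz('top',u,v,z).round(3))
```

```text
red [0.469 0.297 0.06 ]
yel [0.394 0.273 0.06 ]
blue [0.363 0.355 0.06 ]
mixhandle [0.428 0.043 0.12 ]
grip [ 0.542 -0.131  0.141]
traytop [ 0.443 -0.354  0.014]
tubmid [0.528 0.047 0.132]
```

View pics/topz.png

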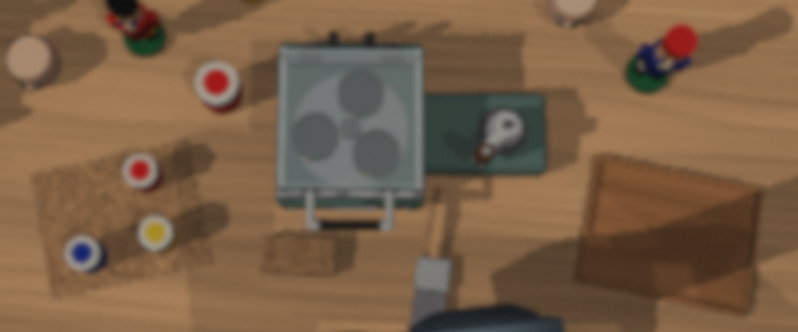

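View pics/sidez.png

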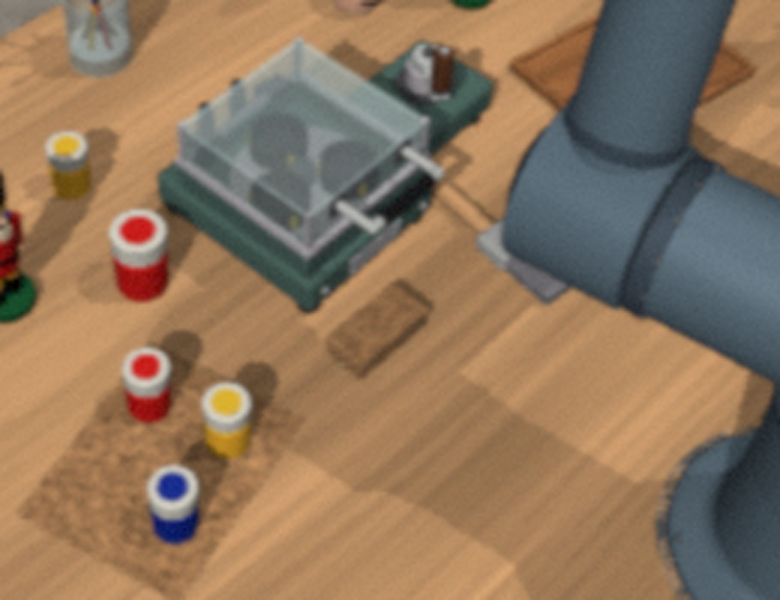

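```bash
python3 -m handwheel '[[-100,-479,-449,-69,0,0,0],[-100,-479,-449,-69,0,0,0],[-100,-479,-449,-69,0,0,0],[-100,-479,-449,-69,0,0,0],[-100,-479,-449,-69,0,0,0],[-100,-479,-449,-69,0,0,0],[-100,-479,-449,-69,0,0,0],[-100,-479,-449,-69,0,0,0],[-100,-479,-449,-69,0,0,0],[-100,-479,-449,-69,0,0,0],[-100,-479,-449,-69,0,0,0],[-100,-479,-449,-69,0,0,0]]'
python3 - <<'E'
from h import *
for n,pts,z in [('lid',[(280,45),(422,45),(278,190),(424,190)],.132),('handle',[(310,225),(392,225)],.12)]:
    for u,v in pts: print(n,onz('top',195+u/2.66,160+v/2.66,z).round(4))
s=r.state();print(s['ee_pos'],R.from_quat(s['tcp_rot']).as_matrix().round(3),totool([.48,0,.33]))
E
```

```text
clock: 1.35
ee_pos: [0.4566, -0.057, 0.3219]
tcp_rot: [0.501, 0.499, -0.501, 0.499]
force: [1.3, -0.5, -0.3]
finger_gap: 0.0854
lid [0.6139 0.1363 0.132 ]
lid [ 0.6255 -0.0286  0.132 ]
lid [0.4443 0.1245 0.132 ]
lid [ 0.4559 -0.0407  0.132 ]
handle [0.4084 0.0858 0.12  ]
handle [ 0.415  -0.0074  0.12  ]
[ 0.45656023 -0.05703841  0.32192211] [[ 0.     1.    -0.004]
 [-0.    -0.004 -1.   ]
 [-1.     0.     0.   ]] [ -8.1  23.2 -57.1]
```

```bash
python3 -m handwheel '[[-8,23,-57,0,0,0,0],[-8,23,-57,0,0,0,0],[-8,23,-57,0,0,0,0],[-8,23,-57,0,0,0,0]]'
python3 - <<'E'
from h import *
s,p,d=snap('wrist','w1.png')
import pickle;pickle.dump((s,p,d),open('w1.pkl','wb'))
E
```

```text
clock: 1.75
ee_pos: [0.4792, -0.0029, 0.3291]
tcp_rot: [-0.501, -0.499, 0.501, -0.499]
force: [-0.4, -0.0, 0.1]
finger_gap: 0.0852
```

View pics/w1.png

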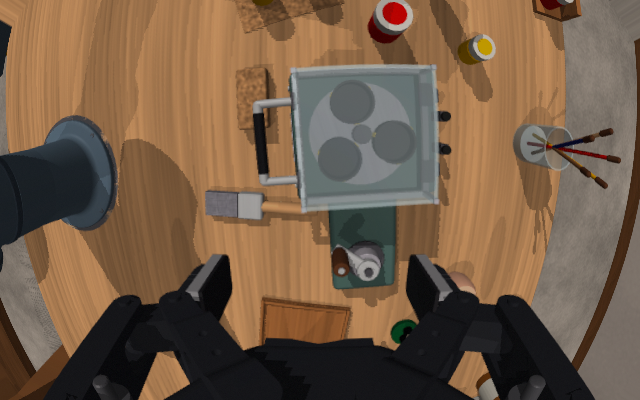

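Run:
```python
from h import *
import pickle
s,p,d=pickle.load(open('w1.pkl','rb'))
cv2.imwrite('pics/w1z.png',cv2.resize(p[50:300,230:460,::-1],None,fx=3.2,fy=2.4*3.2/2.4)[:,:][:600*2]) if 0 else cv2.imwrite('pics/w1z.png',cv2.resize(p[50:230,230:460,::-1],None,fx=3.3,fy=3.3,interpolation=cv2.INTER_CUBIC))
cv2.imwrite('pics/w1c.png',cv2.resize(p[200:300,310:430,::-1],None,fx=5,fy=5,interpolation=cv2.INTER_CUBIC))
```

```text
(no output)
```

View pics/w1z.png

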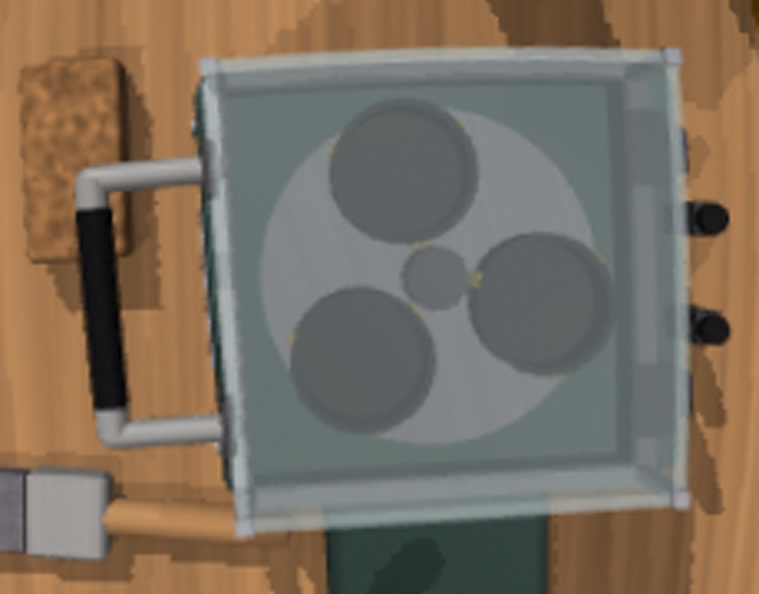

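View pics/w1c.png

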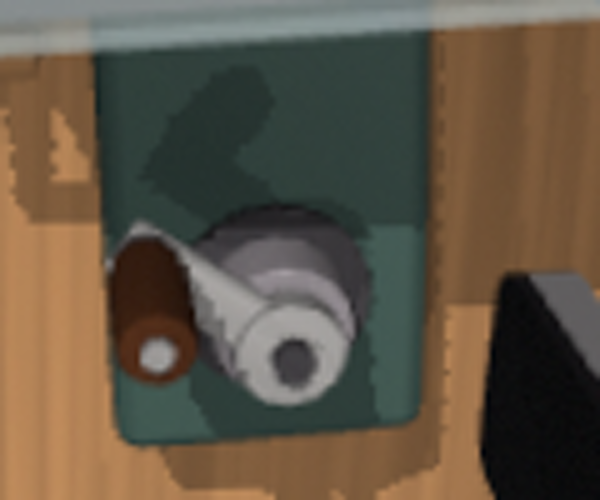

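Run:
```python
from h import *
import pickle
s,p,d=pickle.load(open('w1.pkl','rb'))
def w(u,v,z): return onz('wrist',u,v,z,s)
Z=lambda u,v:(230+u/3.3,50+v/3.3)
C=lambda u,v:(310+u/5,200+v/5)
q={}
for n,(u,v),z in [('hA',Z(94,210),.12),('hB',Z(109,409),.12),('hcorA',Z(92,185),.12),('hcorB',Z(113,430),.12),('cFL',Z(210,66),.132),('cFR',Z(245,525),.132),('cRL',Z(673,55),.132),('cRR',Z(682,500),.132),('c0',Z(404,172),.078),('c1',Z(540,304),.078),('c2',Z(363,360),.078),('ax',Z(435,278),.07),('grip',C(157,354),.141),('gripbot',C(148,265),.092)]:
    q[n]=w(u,v,z); print(n,q[n].round(4), 'depth',d[int(round(v)),int(round(u))].round(3))
m=(q['hA']+q['hB'])/2
for i in 'AB': pass
print('handle mid',m, 'yaw',np.degrees(np.arctan2(-(q['hA']-q['hB'])[0],(q['hA']-q['hB'])[1])))
for a,b in (('cFL','cFR'),('cRL','cRR')):
    e=q[a]-q[b];print(np.hypot(*e[:2]),np.degrees(np.arctan2(-e[0],e[1])))
for a,b in (('cRL','cFL'),('cRR','cFR')):
    e=q[a]-q[b];print(np.hypot(*e[:2]),np.degrees(np.arctan2(e[1],e[0])))
cc=sum(q[k] for k in('cFL','cFR','cRL','cRR'))/4;print('lid centre',cc)
cu=(q['c0']+q['c1']+q['c2'])/3;print('cup centre',cu,[np.linalg.norm(q[k]-cu).round(4) for k in('c0','c1','c2')])
```

```text
hA [0.41   0.0767 0.12  ] depth 0.33
hB [0.4132 0.0065 0.12  ] depth 0.347
hcorA [0.4094 0.0855 0.12  ] depth 0.328
hcorB [ 0.4143 -0.0011  0.12  ] depth 0.351
cFL [0.4515 0.1237 0.132 ] depth 0.31
cFR [ 0.4614 -0.0328  0.132 ] depth 0.354
cRL [0.6087 0.1339 0.132 ] depth 0.308
cRR [ 0.6189 -0.024   0.132 ] depth 0.353
c0 [0.5207 0.0911 0.078 ] depth 0.321
c1 [0.5749 0.041  0.078 ] depth 0.332
c2 [0.5053 0.018  0.078 ] depth 0.338
ax [0.534  0.0499 0.07  ] depth 0.33
grip [ 0.505  -0.1076  0.141 ] depth 0.363
gripbot [ 0.5057 -0.1062  0.092 ] depth 0.387
handle mid [0.41160894 0.04159853 0.12      ] yaw 2.629364021071035
0.1567900022337157 3.622394234087397
0.15821402914857838 3.68721691346637
0.15753240310061037 3.7072364973274694
0.15771572324619043 3.1898427012031005
lid centre [0.53511653 0.05021113 0.132     ]
cup centre [0.53361265 0.05003665 0.078     ] [np.float64(0.0431), np.float64(0.0422), np.float64(0.0428)]
```

```bash
python3 -m handwheel '[[149,-68,-45,-3.5,0,0,156],[149,-68,-45,-3.5,0,0,156],[149,-68,-45,-3.5,0,0,156],[149,-68,-45,-3.5,0,0,156],[149,-68,-45,-3.5,0,0,156],[149,-68,-45,-3.5,0,0,156]]'
python3 - <<'E'
from h import *
s,p,d=snap('wrist','w2.png')
print(s['ee_pos'],totool([.4113,.042,.101]))
for n,u,v,z in [('hub',310+293/5,200+360/5,.1)]:
    import pickle
    s1,p1,d1=pickle.load(open('w1.pkl','rb'))
    for z in (.09,.1,.11,.12):print(z,onz('wrist',u,v,z,s1).round(4))
E
```

```text
clock: 2.4
ee_pos: [0.4124, 0.0418, 0.1815]
tcp_rot: [0.486, 0.513, -0.486, 0.514]
force: [0.6, 0.6, -0.3]
finger_gap: 0.033
[0.41236461 0.04184704 0.18147563] [81.4 -2.1 -0.4]
0.09 [ 0.5473 -0.1371  0.09  ]
0.1 [ 0.5456 -0.1317  0.1   ]
0.11 [ 0.5438 -0.1264  0.11  ]
0.12 [ 0.542  -0.1211  0.12  ]
```

View pics/w2.png

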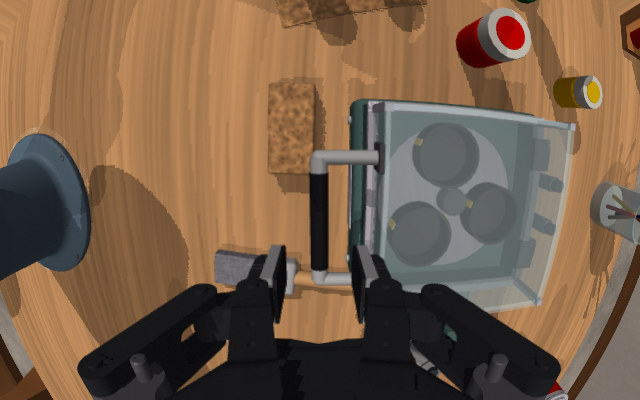

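```bash
python3 -m handwheel '[[40,-1,0,0,0,0,156],[80,-1,0,0,0,0,156],[80,-1,0,0,0,0,156],[80,-1,0,0,0,0,255],[80,-1,0,0,0,0,255],[80,-1,0,0,0,0,255],[80,-1,0,0,0,0,255],[80,-1,0,0,0,0,255],[80,-1,0,0,0,0,255]]'
python3 - <<'E'
from h import *
s=r.state();print(s['ee_pos'],s['force'])
ee=s['ee_pos']
import math
# arc in tool axes, from handle angle a0
a0=math.atan2(40,213);L=math.hypot(40,213)
for th in np.arange(0,1.81,.1):
    a=a0+th
    y=-L*math.cos(a)+L*math.cos(a0); z=L*math.sin(a)-L*math.sin(a0)
    print(th.round(2),round(-z,1),round(y,1))
E
```

```text
clock: 3.35
ee_pos: [0.4126, 0.0423, 0.1033]
tcp_rot: [0.486, 0.513, -0.485, 0.516]
force: [-3.4, -1.8, 7.4]
finger_gap: 0.0098
[0.41263811 0.04229767 0.10327957] [-3.37162318 -1.84332147  7.4255513 ]
0.0 -0.0 0.0
0.1 -21.1 5.1
0.2 -41.5 12.2
0.3 -61.2 21.3
0.4 -79.8 32.4
0.5 -97.2 45.3
0.6 -113.3 59.8
0.7 -127.8 75.9
0.8 -140.7 93.3
0.9 -151.7 111.9
1.0 -160.8 131.6
1.1 -168.0 152.0
1.2 -173.0 173.1
1.3 -175.9 194.6
1.4 -176.7 216.2
1.5 -175.3 237.8
1.6 -171.7 259.2
1.7 -166.1 280.1
1.8 -158.3 300.3
```

```bash
python3 -m handwheel '[[-10,2,0,0,0,0,255],[-21,5,0,0,0,0,255],[-31,8,0,0,0,0,255],[-41,12,0,0,0,0,255],[-51,16,0,0,0,0,255],[-61,21,0,0,0,0,255]]'
python3 - <<'E'
from h import *
snap('wrist','w3.png')
E
```

```text
clock: 3.95
ee_pos: [0.4321, 0.0436, 0.1626]
tcp_rot: [0.485, 0.514, -0.486, 0.515]
force: [0.8, -3.5, -3.6]
finger_gap: 0.0097
```

View pics/w3.png

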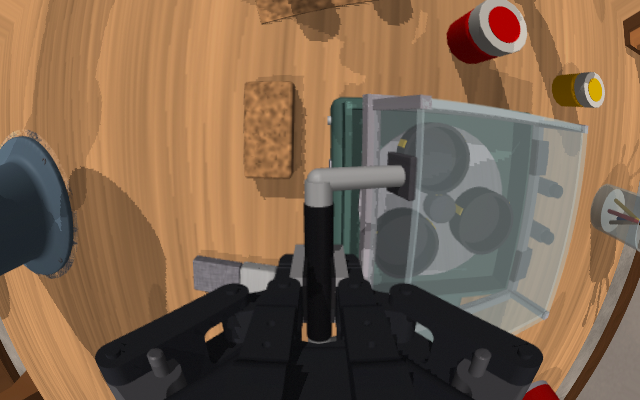

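```bash
python3 -m handwheel '[[-19,11,0,0,0,0,255],[-36,24,0,0,0,0,255],[-52,39,0,0,0,0,255],[-67,55,0,0,0,0,255],[-80,72,0,0,0,0,255],[-91,91,0,0,0,0,255],[-100,110,0,0,0,0,255],[-107,131,0,0,0,0,255],[-112,152,0,0,0,0,255],[-115,173,0,0,0,0,255],[-116,195,0,0,0,0,255],[-114,217,0,0,0,0,255]]' 
python3 -m handwheel '[[2,11,0,0,0,0,255],[4,21,0,0,0,0,255],[7,32,0,0,0,0,255],[9,42,0,0,0,0,255],[13,52,0,0,0,0,255],[13,52,0,0,0,0,255]]'
python3 - <<'E'
from h import *
snap('side','s4.png');snap('wrist','w4.png')
E
```

```text
clock: 5.2
ee_pos: [0.6495, 0.0571, 0.2785]
tcp_rot: [0.486, 0.514, -0.485, 0.515]
force: [-1.9, -0.7, 6.0]
finger_gap: 0.0095
clock: 5.8
ee_pos: [0.7023, 0.0603, 0.264]
tcp_rot: [0.487, 0.513, -0.484, 0.515]
force: [1.6, 1.9, 5.3]
finger_gap: 0.0097
```

View pics/s4.png

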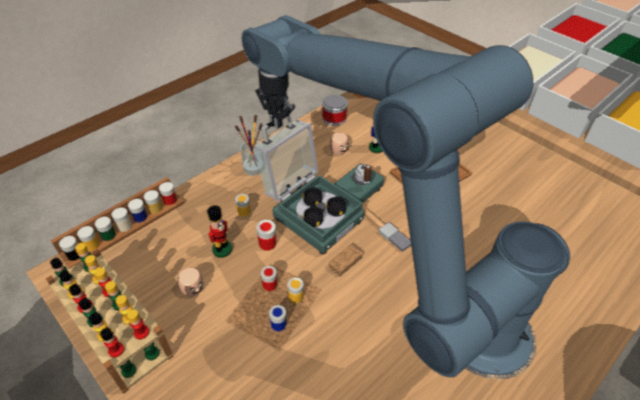

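View pics/w4.png

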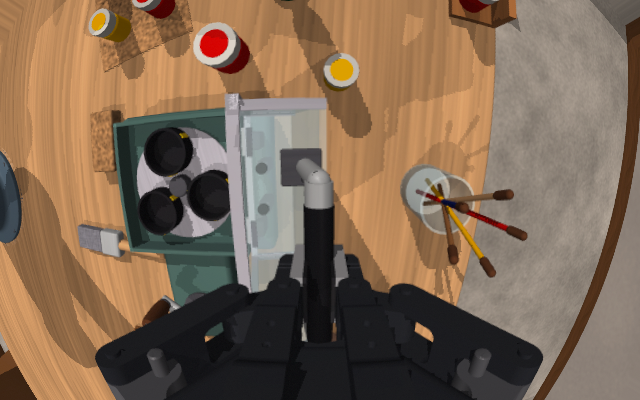

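```bash
python3 -m handwheel '[[2,5,0,0,0,0,255],[4,10,0,0,0,0,255],[4,10,0,0,0,0,120],[4,10,0,0,0,0,120],[4,10,0,0,0,0,120],[4,10,0,0,0,0,120],[-40,10,0,0,0,0,120],[-80,10,0,0,0,0,120],[-120,10,0,0,0,0,120]]'
python3 -m handwheel '[[-10,-50,0,0,0,0,0],[-10,-100,0,0,0,0,0],[-10,-150,0,0,0,0,0],[-10,-200,0,0,0,0,0],[-10,-200,0,0,0,0,0],[-10,-200,0,0,0,0,0]]'
python3 - <<'E'
from h import *
import pickle
o=snap('wrist','w5.png');pickle.dump(o,open('w5.pkl','wb'))
snap('side','s5.png')
E
```

```text
clock: 6.8
ee_pos: [0.7099, 0.0601, 0.3838]
tcp_rot: [0.485, 0.514, -0.486, 0.514]
force: [1.2, 0.4, 0.4]
finger_gap: 0.0455
clock: 7.4
ee_pos: [0.5098, 0.0487, 0.3931]
tcp_rot: [0.486, 0.514, -0.485, 0.515]
force: [0.3, -0.3, -0.2]
finger_gap: 0.0854
```

View pics/s5.png

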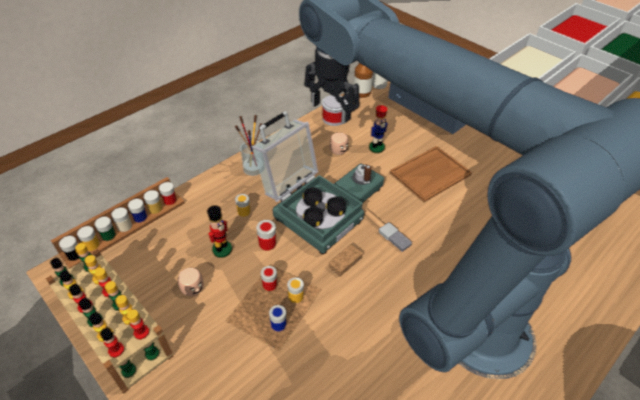

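View pics/w5.png

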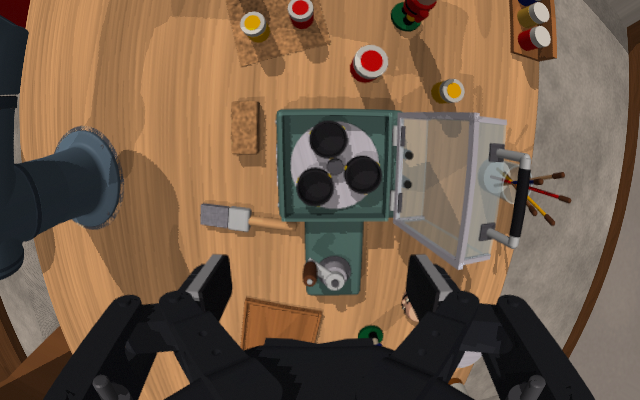

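```bash
python3 -m handwheel '[[63,-79,-176,0,0,0,60],[63,-79,-176,0,0,0,60],[63,-79,-176,0,0,0,60],[63,-79,-176,0,0,0,60],[63,-79,-176,0,0,0,60],[63,-79,-176,0,0,0,60]]'
python3 - <<'E'
from h import *
import pickle
s,p,d=pickle.load(open('w5.pkl','rb'))
cv2.imwrite('pics/w5z.png',cv2.resize(p[90:300,265:425,::-1],None,fx=2.85*1.3,fy=2.85,interpolation=cv2.INTER_CUBIC) if 0 else cv2.resize(p[100:230,270:410,::-1],None,fx=4.5,fy=4.5,interpolation=cv2.INTER_CUBIC))
o=snap('wrist','w6.png');pickle.dump(o,open('w6.pkl','wb'));print(o[0]['ee_pos'])
E
```

```text
clock: 8.1
ee_pos: [0.422, 0.2209, 0.3292]
tcp_rot: [0.484, 0.515, -0.485, 0.515]
force: [0.0, -0.8, 0.2]
finger_gap: 0.0652
[0.42204318 0.22089663 0.32924395]
```

View pics/w5z.png

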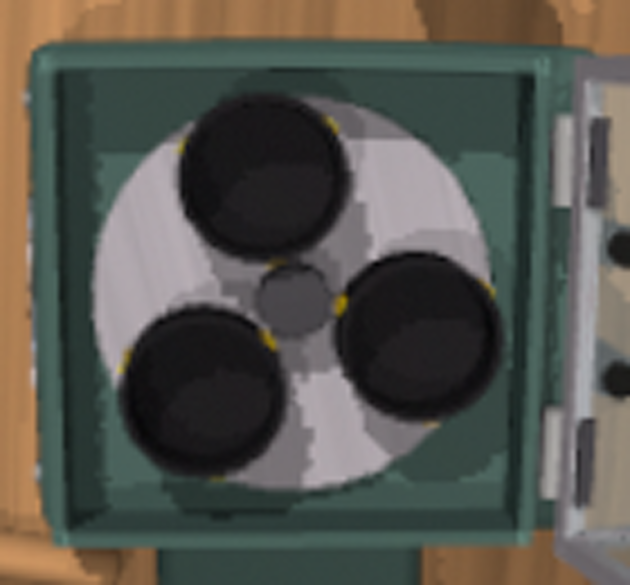

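View pics/w6.png

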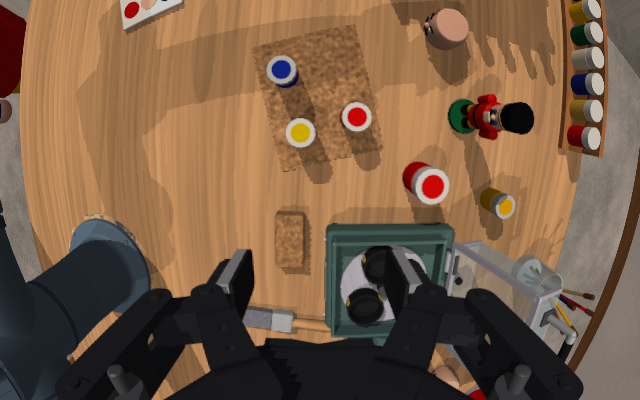

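```bash
cat > jars.py <<'E'
from h import *
RNG={'red':[((0,140,90),(8,255,255)),((172,140,90),(180,255,255))],'yellow':[((20,140,110),(32,255,255))],'blue':[((108,130,60),(130,255,255))]}
def dots(s,p,z=.060,amin=25,amax=900):
    hsv=cv2.cvtColor(p,cv2.COLOR_RGB2HSV);out=[]
    for n,rs in RNG.items():
        m=sum(cv2.inRange(hsv,a,b) for a,b in rs)
        k,l,st,c=cv2.connectedComponentsWithStats(m)
        for i in range(1,k):
            if amin<st[i,4]<amax:
                out.append((n,st[i,4],c[i].round(1),onz('wrist',*c[i],z,s).round(4)))
    return out
E
python3 - <<'E'
from jars import *
import pickle
s,p,d=pickle.load(open('w6.pkl','rb'))
for o in dots(s,p): print(o)
s5,p5,d5=pickle.load(open('w5.pkl','rb'))
for n,u,v in [('cA',265,177),('cB',419,336),('cC',204,390)]:
    print(n,onz('wrist',270+u/4.5,100+v/4.5,.078,s5).round(4))
for u,v in [(30,45),(45,545),(550,45),(535,545)]: print('tub',onz('wrist',270+u/4.5,100+v/4.5,.078,s5).round(4))
# blue/top check in fixed cams
for n,X in [('blue',(226,255)),('yel',(253,247)),('red',(248,223))]: print(n,onz('top',*X,.06).round(4))
E
```

```text
('red', np.int32(174), array([131.3,   9.4]), array([0.1196, 0.4682, 0.06  ]))
('red', np.int32(276), array([486.9, 103.5]), array([0.6573, 0.343 , 0.06  ]))
('red', np.int32(279), array([356.7, 116.5]), array([0.4662, 0.2999, 0.06  ]))
('red', np.int32(140), array([491.8, 130.8]), array([0.6702, 0.3043, 0.06  ]))
('red', np.int32(137), array([575.3, 129.7]), array([0.8533, 0.3365, 0.06  ]))
('red', np.int32(262), array([412.1, 170.5]), array([0.5498, 0.2333, 0.06  ]))
('red', np.int32(407), array([432.4, 186.4]), array([0.5835, 0.2131, 0.06  ]))
('red', np.int32(122), array([477.3, 395. ]), array([ 0.8107, -0.2492,  0.06  ]))
('yellow', np.int32(73), array([575.4,   5.5]), array([0.8527, 0.5683, 0.06  ]))
('yellow', np.int32(83), array([578. , 102.9]), array([0.855 , 0.3843, 0.06  ]))
('yellow', np.int32(283), array([299.9, 132.5]), array([0.3928, 0.2736, 0.06  ]))
('yellow', np.int32(146), array([505.4, 206.8]), array([0.7179, 0.1911, 0.06  ]))
('yellow', np.int32(69), array([563.4, 315.1]), array([ 0.9664, -0.0377,  0.06  ]))
('blue', np.int32(260), array([280.7,  69.1]), array([0.3626, 0.3579, 0.06  ]))
('blue', np.int32(43), array([578.9,  75.8]), array([0.8547, 0.4331, 0.06  ]))
cA [0.5218 0.092  0.078 ]
cB [0.5768 0.0423 0.078 ]
cC [0.5059 0.0194 0.078 ]
tub [0.4428 0.1318 0.078 ]
tub [ 0.4535 -0.0387  0.078 ]
tub [0.6132 0.1434 0.078 ]
tub [ 0.6254 -0.0291  0.078 ]
blue [0.3629 0.3549 0.06  ]
yel [0.394  0.2726 0.06  ]
red [0.4693 0.2965 0.06  ]
```

```bash
python3 -m handwheel '[[20,-26,-54,0,0,0,70],[60,-26,-54,0,0,0,70],[110,-26,-54,0,0,0,70],[160,-26,-54,0,0,0,70],[200,-26,-54,0,0,0,70],[200,-26,-54,0,0,0,70]]'
python3 - <<'E'
from h import *
o=snap('wrist','w7.png');print(totool([.393,.2735,.024]))
E
```

```text
clock: 8.75
ee_pos: [0.3902, 0.2697, 0.1245]
tcp_rot: [0.482, 0.515, -0.49, 0.512]
force: [0.1, -1.2, 0.1]
finger_gap: 0.0619
[104.1   1.1  -2.8]
```

View pics/w7.png

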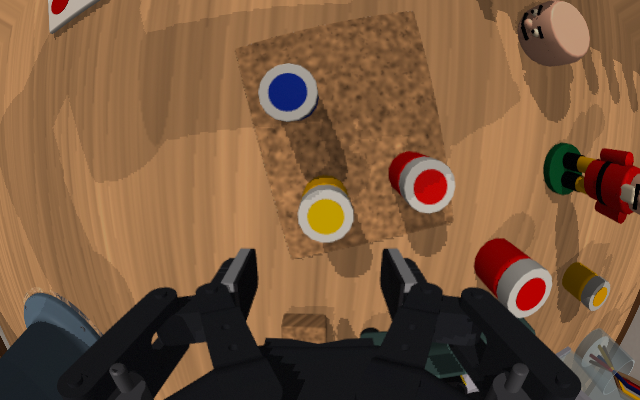

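```bash
python3 -m handwheel '[[30,1,-3,0,0,0,70],[70,1,-3,0,0,0,70],[95,1,-3,0,0,0,70],[103,1,-3,0,0,0,70],[103,1,-3,0,0,0,70],[103,1,-3,0,0,0,255],[103,1,-3,0,0,0,255],[103,1,-3,0,0,0,255],[103,1,-3,0,0,0,255],[103,1,-3,0,0,0,255],[103,1,-3,0,0,0,255]]'
python3 - <<'E'
from h import *
print(r.state()['ee_pos'], r.state()['tcp_rot'])
snap('wrist','w8.png')
E
```

```text
clock: 9.9
ee_pos: [0.3958, 0.2762, 0.0294]
tcp_rot: [0.487, 0.513, -0.484, 0.515]
force: [-1.2, -0.6, 6.0]
finger_gap: 0.0387
[0.39581885 0.27620751 0.02943192] [ 0.4870803   0.51329017 -0.48372436  0.51506963]
```

View pics/w8.png

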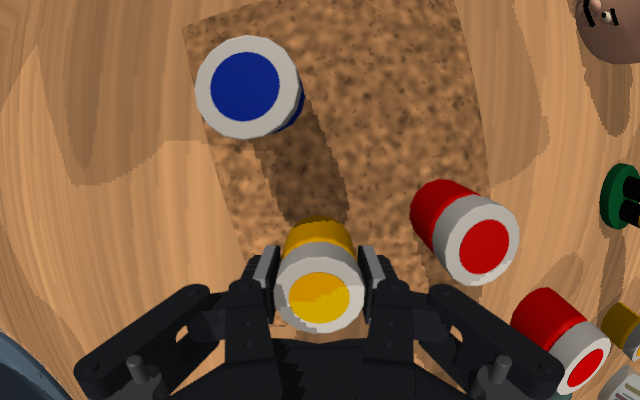

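```bash
python3 -m handwheel '[[-20,0,0,0,0,0,255],[-60,0,0,0,0,0,255],[-110,0,0,0,0,0,255],[-160,0,0,0,0,0,255],[-180,40,20,0,0,0,255],[-180,60,65,0,0,0,255],[-180,85,105,0,0,0,255],[-180,110,145,0,0,0,255],[-180,130,185,0,0,0,255],[-180,150,225,0,0,0,255],[-180,167,245,0,0,0,255],[-180,167,245,0,0,0,255]]'
python3 -m handwheel '[[0,0,0,0,0,0,255],[0,0,0,0,0,0,255]]'
python3 - <<'E'
from jars import *
s,p,d=snap('wrist','w9.png');print(s['ee_pos'],s['tcp_rot'])
for o in dots(s,p,s['ee_pos'][2]+.0306,200,5000):print(o, np.round((o[3]-s['ee_pos'])*1000,1))
print(totool([.5778,.0421,.0854]))
E
```

```text
clock: 11.15
ee_pos: [0.5761, 0.0375, 0.2081]
tcp_rot: [0.487, 0.512, -0.486, 0.514]
force: [0.1, 0.1, -0.4]
finger_gap: 0.0383
clock: 11.35
ee_pos: [0.5737, 0.0412, 0.207]
tcp_rot: [0.485, 0.514, -0.485, 0.514]
force: [-0.9, 0.1, -1.4]
finger_gap: 0.0387
[0.57367475 0.04117257 0.20704732] [ 0.48530396  0.51435643 -0.48507214  0.51441476]
('red', np.int32(809), array([335.4,  11.1]), array([0.5726, 0.1527, 0.2376])) [ -1.1 111.5  30.6]
('yellow', np.int32(401), array([472.7,  59.9]), array([0.6273, 0.1414, 0.2376])) [ 53.6 100.2  30.6]
('yellow', np.int32(1547), array([317.3, 233. ]), array([0.571 , 0.068 , 0.2376])) [-2.7 26.8 30.6]
('yellow', np.int32(2417), array([318.7, 297.4]), array([0.5733, 0.0385, 0.2376])) [-0.4 -2.7 30.6]
[121.6   4.2  -0.5]
```

View pics/w9.png

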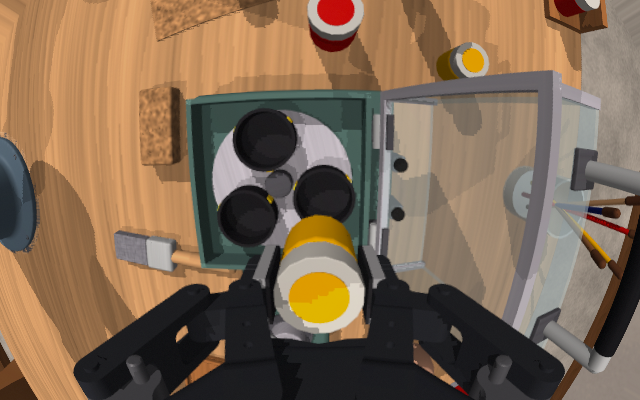

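```bash
python3 -m handwheel '[[20,4.5,-3.3,0,0,0,255],[50,4.5,-3.3,0,0,0,255],[80,4.5,-3.3,0,0,0,255],[100,4.5,-3.3,0,0,0,255],[112,4.5,-3.3,0,0,0,255],[118,4.5,-3.3,0,0,0,255],[121,4.5,-3.3,0,0,0,255],[121,4.5,-3.3,0,0,0,255]]'
python3 - <<'E'
from h import *
s,p,d=snap('wrist','w10.png');print(s['ee_pos'],s['tcp_rot'])
E
```

```text
clock: 12.2
ee_pos: [0.5789, 0.044, 0.0864]
tcp_rot: [0.486, 0.514, -0.485, 0.515]
force: [-0.3, -0.4, -0.9]
finger_gap: 0.0385
[0.57894722 0.04401973 0.08637723] [ 0.48564864  0.51385015 -0.48510929  0.51456039]
```

View pics/w10.png

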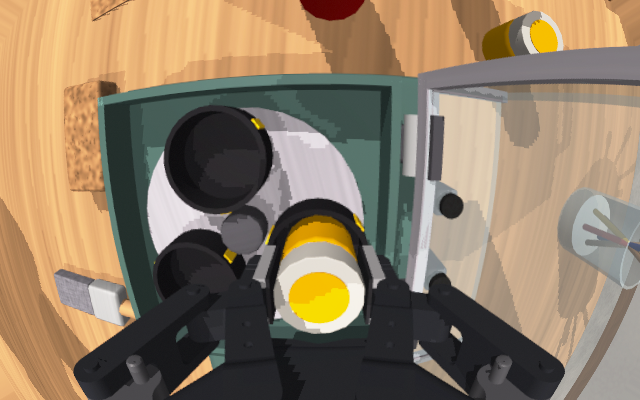

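```bash
python3 -m handwheel '[[0,0,0,0,0,0,95],[0,0,0,0,0,0,95],[0,0,0,0,0,0,95],[0,0,0,0,0,0,95],[-20,0,0,0,0,0,95],[-60,0,0,0,0,0,95],[-110,0,0,0,0,0,95],[-140,0,0,0,0,0,95]]'
python3 -m handwheel '[[0,-20,-46,0,0,0,70],[0,-40,-92,0,0,0,70],[0,-60,-138,0,0,0,70],[0,-80,-184,0,0,0,70],[0,-97,-230,0,0,0,70],[50,-97,-262,0,0,0,70],[90,-97,-262,0,0,0,70],[100,-97,-262,0,0,0,70],[100,-97,-262,0,0,0,70],[100,-97,-262,0,0,0,70]]'
python3 - <<'E'
from jars import *
s,p,d=snap('wrist','w11.png');print(s['ee_pos'],s['tcp_rot'])
for o in dots(s,p,.06,150,5000):print(o)
E
```

```text
clock: 13.05
ee_pos: [0.5798, 0.0437, 0.2299]
tcp_rot: [0.487, 0.513, -0.484, 0.516]
force: [1.5, -0.3, -0.1]
finger_gap: 0.0535
clock: 14.05
ee_pos: [0.4682, 0.2997, 0.1278]
tcp_rot: [0.487, 0.513, -0.485, 0.514]
force: [-0.0, 0.9, 0.6]
finger_gap: 0.0622
[0.46819197 0.29973045 0.12776278] [ 0.48668021  0.51337703 -0.48477344  0.51437448]
('red', np.int32(230), array([18.6, 39.8]), array([0.1567, 0.4662, 0.06  ]))
('red', np.int32(1237), array([553.3, 194.7]), array([0.6714, 0.3317, 0.06  ]))
('red', np.int32(356), array([315.6, 186.2]), array([0.4642, 0.3241, 0.06  ]))
('red', np.int32(200), array([524.7, 191.5]), array([0.6359, 0.3319, 0.06  ]))
('red', np.int32(950), array([317., 220.]), array([0.4665, 0.2995, 0.06  ]))
('red', np.int32(214), array([553.2, 243.8]), array([0.6871, 0.2858, 0.06  ]))
('red', np.int32(483), array([434.1, 275.4]), array([0.5639, 0.2568, 0.06  ]))
('yellow', np.int32(496), array([11.4, 10.7]), array([0.1305, 0.5063, 0.06  ]))
('yellow', np.int32(222), array([544.3, 323.9]), array([0.7177, 0.1918, 0.06  ]))
('blue', np.int32(835), array([178.6, 135. ]), array([0.3628, 0.3576, 0.06  ]))
```

View pics/w11.png

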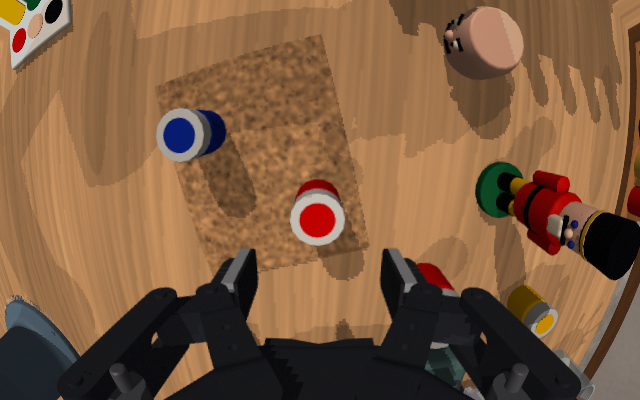

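```bash
python3 -m handwheel '[[30,-1.7,0,0,0,0,70],[70,-1.7,0,0,0,0,70],[92,-1.7,0,0,0,0,70],[100,-1.7,0,0,0,0,70],[100,-1.7,0,0,0,0,70],[100,-1.7,0,0,0,0,255],[100,-1.7,0,0,0,0,255],[100,-1.7,0,0,0,0,255],[100,-1.7,0,0,0,0,255],[100,-1.7,0,0,0,0,255],[100,-1.7,0,0,0,0,255]]'
python3 -m handwheel '[[-20,0,0,0,0,0,255],[-60,0,0,0,0,0,255],[-110,0,0,0,0,0,255],[-160,0,0,0,0,0,255],[-180,10,40,0,0,0,255],[-180,20,85,0,0,0,255],[-180,30,130,0,0,0,255],[-180,38,170,0,0,0,255],[-180,42,200,0,0,0,255],[-180,42,209,0,0,0,255],[-180,42,209,0,0,0,255],[-180,42,209,0,0,0,255]]'
python3 - <<'E'
from jars import *
s,p,d=snap('wrist','w12.png');print(s['ee_pos'],s['tcp_rot'])
for o in dots(s,p,s['ee_pos'][2]+.031,1200,5000):print(o, np.round((o[3]-s['ee_pos'])*1000,1))
E
```

```text
clock: 15.2
ee_pos: [0.467, 0.3005, 0.0282]
tcp_rot: [0.487, 0.513, -0.484, 0.515]
force: [-0.5, -0.7, 7.0]
finger_gap: 0.0382
clock: 16.4
ee_pos: [0.5186, 0.0944, 0.2058]
tcp_rot: [0.485, 0.514, -0.485, 0.514]
force: [-0.8, 0.8, -0.7]
finger_gap: 0.0387
[0.51859559 0.09436853 0.20584349] [ 0.48549963  0.51432434 -0.48512838  0.51420914]
('red', np.int32(1527), array([317.3, 230.4]), array([0.5159, 0.1224, 0.2368])) [-2.7 28.  31. ]
('red', np.int32(2514), array([318.7, 295.3]), array([0.5181, 0.093 , 0.2368])) [-0.5 -1.4 31. ]
```

View pics/w12.png

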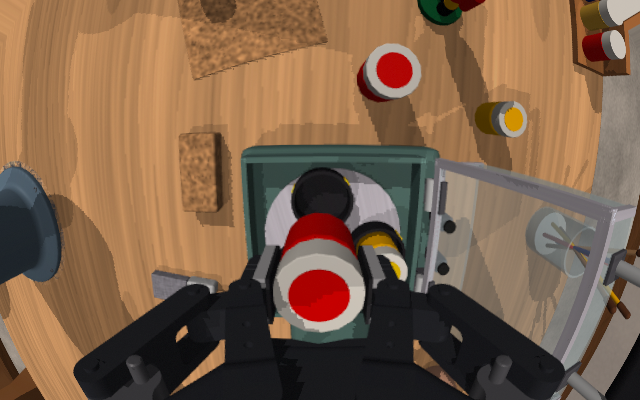

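```bash
python3 -m handwheel '[[20,3.4,0,0,0,0,255],[50,3.4,0,0,0,0,255],[80,3.4,0,0,0,0,255],[100,3.4,0,0,0,0,255],[112,3.4,0,0,0,0,255],[117,3.4,0,0,0,0,255],[120,3.4,0,0,0,0,255],[120,3.4,0,0,0,0,255],[120,3.4,0,0,0,0,255]]'
python3 - <<'E'
from h import *
s,p,d=snap('wrist','w13.png');print(s['ee_pos'],s['tcp_rot'])
E
```

```text
clock: 17.35
ee_pos: [0.523, 0.0938, 0.0867]
tcp_rot: [0.486, 0.514, -0.485, 0.515]
force: [-0.5, -0.5, -1.2]
finger_gap: 0.0385
[0.52304783 0.09380563 0.08673704] [ 0.48590064  0.51363164 -0.48492391  0.51471537]
```

View pics/w13.png

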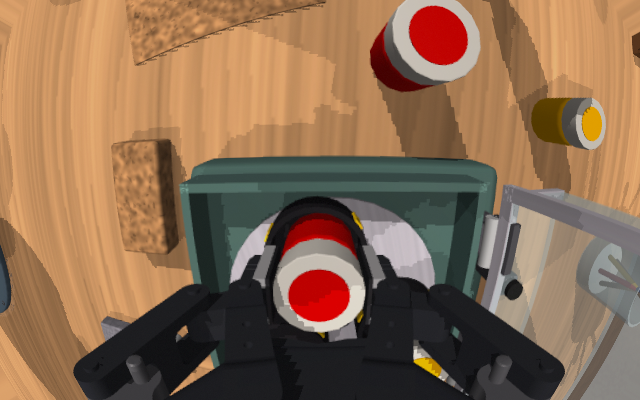

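```bash
python3 -m handwheel '[[1,0,0,0,0,0,95],[1,0,0,0,0,0,95],[1,0,0,0,0,0,95],[1,0,0,0,0,0,95],[-20,0,0,0,0,0,95],[-60,0,0,0,0,0,95],[-110,0,0,0,0,0,95],[-145,0,0,0,0,0,95]]'
python3 -m handwheel '[[0,-20,-45,0,0,0,70],[0,-44,-88,0,0,0,70],[0,-68,-131,0,0,0,70],[0,-92,-174,0,0,0,70],[0,-116,-217,0,0,0,70],[0,-136,-255,0,0,0,70],[40,-144,-273,0,0,0,70],[80,-144,-273,0,0,0,70],[100,-144,-273,0,0,0,70],[100,-144,-273,0,0,0,70],[100,-144,-273,0,0,0,70]]'
python3 - <<'E'
from jars import *
s,p,d=snap('wrist','w14.png');print(s['ee_pos'],s['tcp_rot'])
for o in dots(s,p,.06,500,5000):print(o)
E
```

```text
clock: 18.2
ee_pos: [0.523, 0.0937, 0.234]
tcp_rot: [0.486, 0.513, -0.485, 0.515]
force: [0.6, 0.3, 0.0]
finger_gap: 0.0534
clock: 19.3
ee_pos: [0.3631, 0.3582, 0.1312]
tcp_rot: [0.486, 0.514, -0.485, 0.514]
force: [0.9, 1.5, 1.1]
finger_gap: 0.062
[0.36314388 0.35818271 0.13124941] [ 0.48564256  0.51406791 -0.48533131  0.51413909]
('red', np.int32(758), array([605.5, 261.1]), array([0.6898, 0.3216, 0.06  ]))
('blue', np.int32(901), array([319.6, 219.1]), array([0.3632, 0.3575, 0.06  ]))
```

View pics/w14.png

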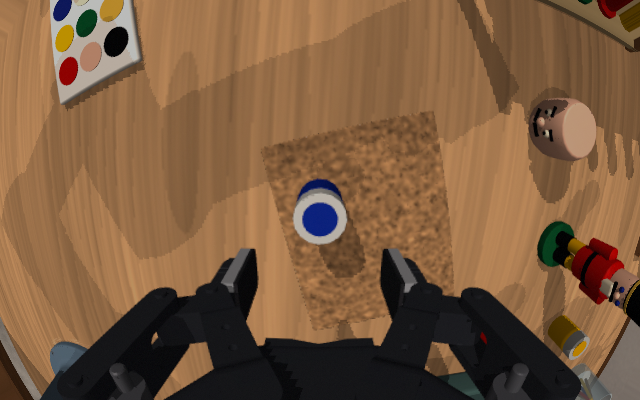

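```bash
python3 -m handwheel '[[30,0,0,0,0,0,70],[70,0,0,0,0,0,70],[95,0,0,0,0,0,70],[103,0,0,0,0,0,70],[103,0,0,0,0,0,70],[103,0,0,0,0,0,255],[103,0,0,0,0,0,255],[103,0,0,0,0,0,255],[103,0,0,0,0,0,255],[103,0,0,0,0,0,255],[103,0,0,0,0,0,255]]'
python3 -m handwheel '[[-20,0,0,0,0,0,255],[-60,0,0,0,0,0,255],[-110,0,0,0,0,0,255],[-160,0,0,0,0,0,255],[-180,14,40,0,0,0,255],[-180,29,85,0,0,0,255],[-180,45,130,0,0,0,255],[-180,61,175,0,0,0,255],[-180,76,220,0,0,0,255],[-180,92,265,0,0,0,255],[-180,107,310,0,0,0,255],[-180,121,347,0,0,0,255]]'
python3 -m handwheel '[[0,0,0,0,0,0,255],[0,0,0,0,0,0,255],[0,0,0,0,0,0,255]]'
python3 - <<'E'
from jars import *
s,p,d=snap('wrist','w15.png');print(s['ee_pos'],s['tcp_rot'])
for o in dots(s,p,s['ee_pos'][2]+.031,1200,5000):print(o, np.round((o[3]-s['ee_pos'])*1000,1))
E
```

```text
clock: 20.45
ee_pos: [0.3648, 0.3593, 0.0302]
tcp_rot: [0.487, 0.514, -0.484, 0.515]
force: [1.1, -0.8, 7.2]
finger_gap: 0.0388
clock: 21.65
ee_pos: [0.5041, 0.0162, 0.2086]
tcp_rot: [0.486, 0.513, -0.485, 0.514]
force: [-0.1, 0.4, -0.6]
finger_gap: 0.0388
clock: 21.95
ee_pos: [0.5031, 0.0193, 0.2078]
tcp_rot: [0.485, 0.514, -0.485, 0.514]
force: [-0.6, -0.4, -0.6]
finger_gap: 0.0386
[0.50306404 0.01933714 0.20777401] [ 0.48531216  0.51441804 -0.48514492  0.51427677]
('blue', np.int32(1551), array([317.5, 230.3]), array([0.5004, 0.0474, 0.2388])) [-2.7 28.1 31. ]
('blue', np.int32(2408), array([318.7, 293.9]), array([0.5025, 0.0187, 0.2388])) [-0.6 -0.6 31. ]
```

View pics/w15.png

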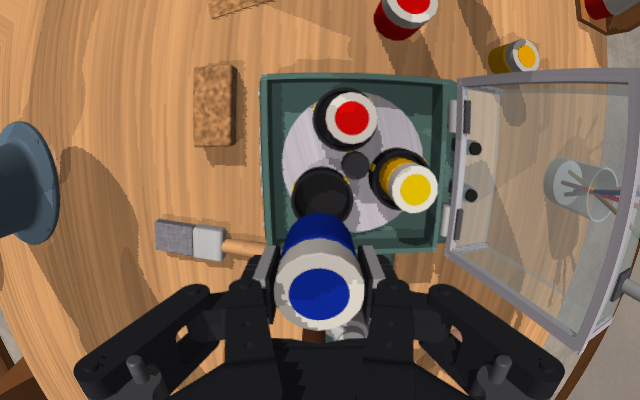

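```bash
python3 -m handwheel '[[20,2.6,0,0,0,0,255],[50,2.6,0,0,0,0,255],[80,2.6,0,0,0,0,255],[100,2.6,0,0,0,0,255],[112,2.6,0,0,0,0,255],[118,2.6,0,0,0,0,255],[121,2.6,0,0,0,0,255],[121,2.6,0,0,0,0,255],[121,2.6,0,0,0,0,95],[121,2.6,0,0,0,0,95],[121,2.6,0,0,0,0,95],[121,2.6,0,0,0,0,95]]'
python3 -m handwheel '[[-20,0,0,0,0,0,95],[-60,0,0,0,0,0,95],[-110,0,0,0,0,0,95],[-160,0,0,0,0,0,95],[-200,0,0,0,0,0,95],[-240,0,30,0,0,0,95],[-270,0,60,0,0,0,95],[-270,0,60,0,0,0,95],[-270,0,60,0,0,0,95]]'
python3 - <<'E'
from jars import *
s,p,d=snap('wrist','w16.png');print(s['ee_pos'],s['tcp_rot'])
for o in dots(s,p,.116,100,5000):print(o)
E
```

```text
clock: 23.2
ee_pos: [0.5064, 0.0186, 0.087]
tcp_rot: [0.486, 0.514, -0.485, 0.514]
force: [-1.1, 0.1, -0.2]
finger_gap: 0.0538
clock: 24.1
ee_pos: [0.5096, -0.0416, 0.357]
tcp_rot: [0.486, 0.514, -0.486, 0.514]
force: [0.3, 0.6, -0.4]
finger_gap: 0.0531
[ 0.50959876 -0.0415881   0.35697593] [ 0.48600895  0.5135768  -0.48554105  0.51408566]
('red', np.int32(128), array([378.9,   2.7]), array([0.5718, 0.1897, 0.116 ]))
('red', np.int32(327), array([336. ,  69.7]), array([0.5225, 0.0934, 0.116 ]))
('yellow', np.int32(322), array([378.6, 114.6]), array([0.5785, 0.0414, 0.116 ]))
('blue', np.int32(309), array([318.7, 129.5]), array([0.5056, 0.0173, 0.116 ]))
```

View pics/w16.png

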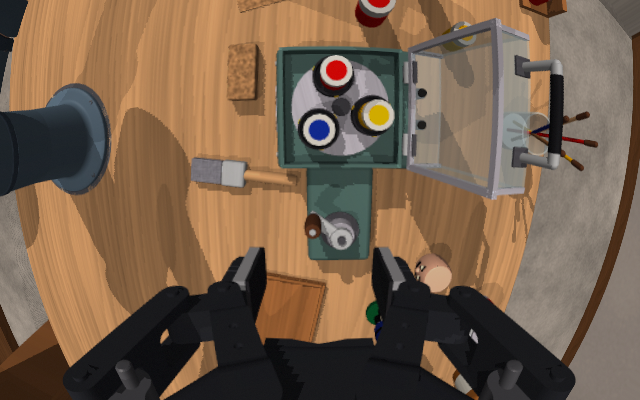

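```bash
python3 -m handwheel '[[-20,40,-18,0,0,0,135],[-27,80,-36,0,0,0,135],[-27,120,-54,0,0,0,135],[-27,160,-72,0,0,0,135],[-27,207,-90,0,0,0,135],[-27,207,-90,0,0,0,135],[-27,207,-90,0,0,0,135],[-27,207,-90,0,0,0,135]]'
python3 - <<'E'
from jars import *
s,p,d=snap('wrist','w17.png');print(s['ee_pos'],s['tcp_rot'],totool([.711,.0605,.262]))
E
```

```text
clock: 24.95
ee_pos: [0.7101, 0.0609, 0.3831]
tcp_rot: [0.485, 0.515, -0.486, 0.514]
force: [-0.3, 0.2, -0.4]
finger_gap: 0.0401
[0.71011794 0.06093065 0.38310799] [ 0.48499695  0.51461147 -0.48563791  0.51391518] [1.222e+02 9.000e-01 1.000e-01]
```

View pics/w17.png

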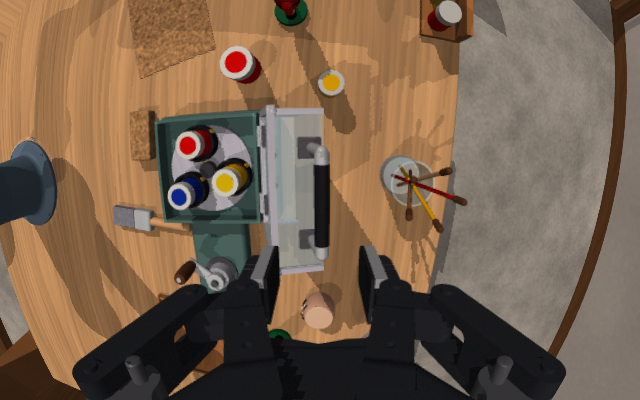

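```bash
python3 -m handwheel '[[40,1,0,0,0,0,135],[80,1,0,0,0,0,135],[110,1,0,0,0,0,135],[122,1,0,0,0,0,135],[122,1,0,0,0,0,135],[122,1,0,0,0,0,255],[122,1,0,0,0,0,255],[122,1,0,0,0,0,255],[122,1,0,0,0,0,255],[122,1,0,0,0,0,255],[122,1,0,0,0,0,255]]'
python3 - <<'E'
from jars import *
s,p,d=snap('wrist','w18.png');print(s['ee_pos'],s['tcp_rot'])
E
```

```text
clock: 26.1
ee_pos: [0.7125, 0.0604, 0.2653]
tcp_rot: [0.486, 0.513, -0.485, 0.515]
force: [-5.4, -1.4, 6.7]
finger_gap: 0.0097
[0.71246139 0.06037245 0.26525313] [ 0.48583714  0.51329513 -0.48496336  0.5150737 ]
```

View pics/w18.png

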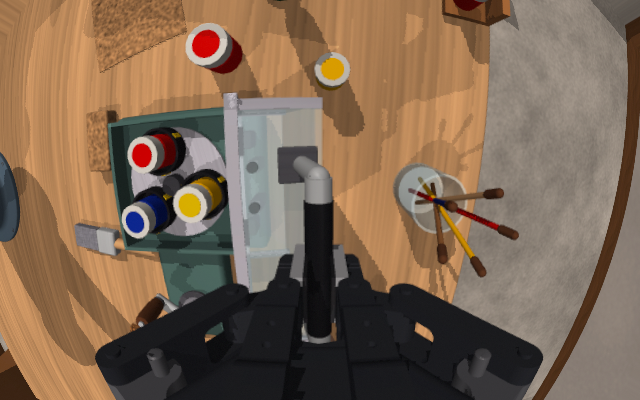

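```bash
python3 -m handwheel '[[-8,-20,0,0,0,0,255],[-13,-41,0,0,0,0,255],[-17,-62,0,0,0,0,255],[-18,-84,0,0,0,0,255],[-18,-106,0,0,0,0,255],[-15,-127,0,0,0,0,255],[-10,-148,0,0,0,0,255],[-2,-169,0,0,0,0,255],[7,-188,0,0,0,0,255],[18,-207,0,0,0,0,255],[30,-224,0,0,0,0,255],[45,-240,0,0,0,0,255]]'
python3 -m handwheel '[[16,-15,0,0,0,0,255],[33,-27,0,0,0,0,255],[52,-39,0,0,0,0,255],[72,-48,0,0,0,0,255],[92,-55,0,0,0,0,255],[103,-57,0,0,0,0,255],[103,-57,0,0,0,0,255]]'
python3 - <<'E'
from jars import *
s,p,d=snap('wrist','w19.png');print(s['ee_pos'],s['tcp_rot'])
E
```

```text
clock: 27.35
ee_pos: [0.4736, 0.0455, 0.2202]
tcp_rot: [0.486, 0.512, -0.485, 0.517]
force: [-4.9, -5.1, 8.4]
finger_gap: 0.0097
clock: 28.05
ee_pos: [0.4149, 0.042, 0.1131]
tcp_rot: [0.484, 0.514, -0.487, 0.515]
force: [-3.4, -8.3, -1.3]
finger_gap: 0.0094
[0.4149068  0.04195964 0.11314248] [ 0.48385918  0.51368734 -0.48652719  0.51506981]
```

View pics/w19.png

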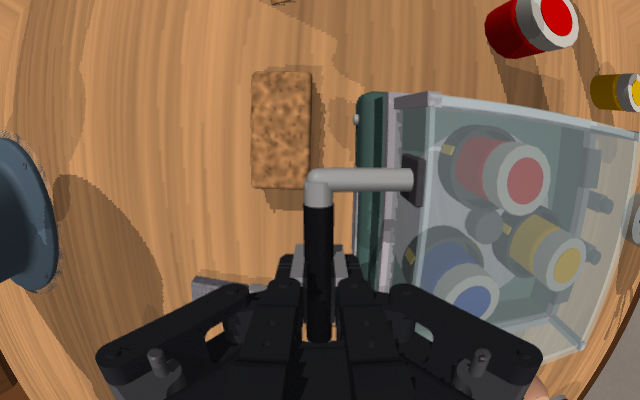

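```bash
python3 -m handwheel '[[5,-1,0,0,0,0,255],[10,-2,0,0,0,0,255],[10,-2,0,0,0,0,255],[10,-2,0,0,0,0,156],[10,-2,0,0,0,0,156],[10,-2,0,0,0,0,156],[10,-2,0,0,0,0,156],[-30,-2,0,0,0,0,156],[-80,-2,0,0,0,0,156],[-120,-2,0,0,0,0,156]]'
python3 -m handwheel '[[0,22,40,0,0,0,130],[0,44,80,0,0,0,130],[0,66,120,0,0,0,130],[0,82,154,0,0,0,130],[0,82,154,0,0,0,130],[0,82,154,0,0,0,130]]'
python3 - <<'E'
from jars import *
import pickle
s,p,d=snap('wrist','w20.png');print(s['ee_pos'],s['tcp_rot'])
pickle.dump((s,p,d),open('w20.pkl','wb'))
E
```

```text
clock: 29.1
ee_pos: [0.4138, 0.0435, 0.2363]
tcp_rot: [0.486, 0.514, -0.485, 0.515]
force: [1.0, 0.4, 0.9]
finger_gap: 0.0328
clock: 29.7
ee_pos: [0.5043, -0.106, 0.2334]
tcp_rot: [0.486, 0.514, -0.486, 0.514]
force: [0.0, -0.2, -0.3]
finger_gap: 0.042
[ 0.50425521 -0.10595768  0.23335986] [ 0.48576364  0.51419543 -0.48573343  0.51351708]
```

View pics/w20.png

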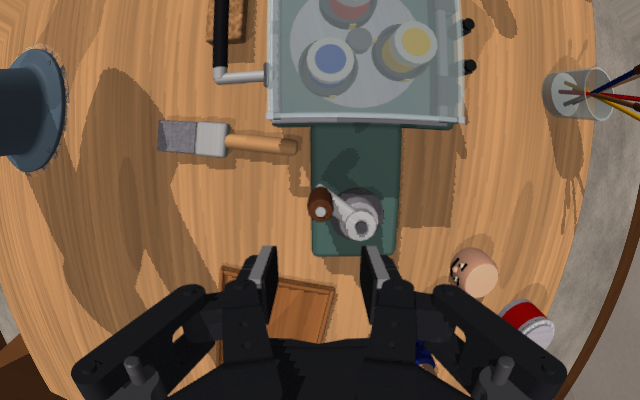

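Run:
```python
from jars import *
import pickle
s,p,d=pickle.load(open('w20.pkl','rb'))
cv2.imwrite('pics/w20z.png',cv2.resize(p[110:265,260:460,::-1],None,fx=3.8,fy=3.8,interpolation=cv2.INTER_CUBIC))
g=onz('wrist',320,212,.141,s);print('grip',g)
for z in (.095,.1,.105,.11):
    h=onz('wrist',362,227,z,s);print(z,h.round(4),np.hypot(*(h-g)[:2]).round(4), d[227,362])
# depth point at hub
o,dr=ray('wrist',362,227,s)
c=r.get_calibration('wrist');T=np.array(c['tool_from_camera']);zc=R.from_quat(s['tcp_rot']).as_matrix()@T[:3,2]
for u,v in((362,227),(320,212),(355,222)):
    o,dr=ray('wrist',u,v,s);print('depthpt',u,v,(o+dr*d[v,u]/(dr@zc)).round(4))
for u,v in((350,100),(340,50)):
    o,dr=ray('wrist',u,v,s);print('depthpt lid',u,v,(o+dr*d[v,u]/(dr@zc)).round(4))
```

```text
grip [ 0.50460776 -0.10756796  0.141     ]
0.095 [ 0.5471 -0.1343  0.095 ] 0.0502 0.29508787
0.1 [ 0.5463 -0.1326  0.1   ] 0.0486 0.29508787
0.105 [ 0.5454 -0.1308  0.105 ] 0.047 0.29508787
0.11 [ 0.5446 -0.1291  0.11  ] 0.0454 0.29508787
depthpt 362 227 [ 0.5466 -0.1333  0.098 ]
depthpt 320 212 [ 0.5046 -0.1068  0.1437]
depthpt 355 222 [ 0.5402 -0.1307  0.0916]
depthpt lid 350 100 [ 0.5227 -0.0183  0.1342]
depthpt lid 340 50 [0.5129 0.0218 0.1319]
```

View pics/w20z.png

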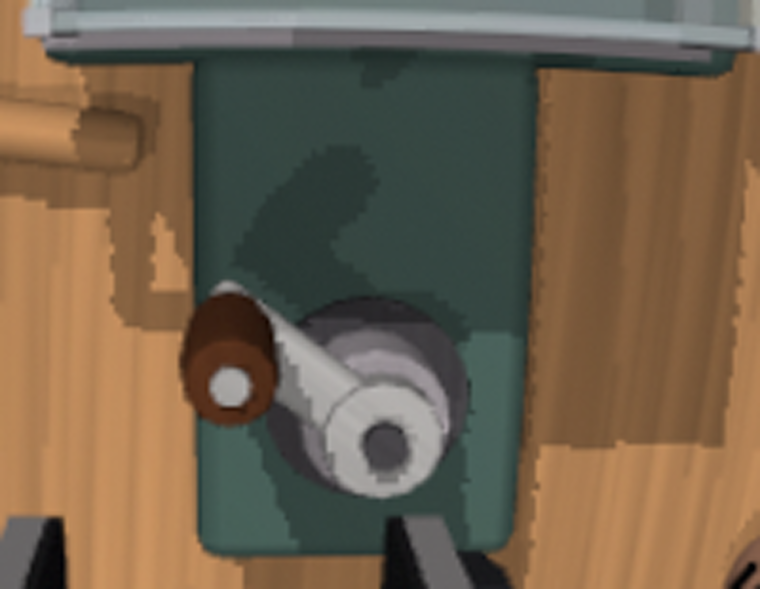

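```bash
python3 -m handwheel '[[40,0,0,0,0,0,130],[80,0,1,0,0,0,130],[120,0,1,0,0,0,130],[128,0,1,0,0,0,130],[128,0,1,0,0,0,130],[128,0,1,0,0,0,255],[128,0,1,0,0,0,255],[128,0,1,0,0,0,255],[128,0,1,0,0,0,255],[128,0,1,0,0,0,255],[128,0,1,0,0,0,255]]'
python3 - <<'E'
from jars import *
s,p,d=snap('wrist','w21.png');print(s['ee_pos'],s['force'])
rel=(s['ee_pos'][:2]-np.array([.5463,-.134]))*1000
phi=np.degrees(np.arctan2(rel[1],rel[0]));print(rel,phi,np.hypot(*rel))
ps=np.radians(147.0-3.5-15*np.arange(13))
for k in range(1,13): print(k,np.round(50*(np.cos(ps[k])-np.cos(ps[0])),0),np.round(-50*(np.sin(ps[k])-np.sin(ps[0])),0))
E
```

```text
clock: 30.85
ee_pos: [0.5056, -0.107, 0.1084]
tcp_rot: [0.486, 0.513, -0.485, 0.515]
force: [-4.1, 2.0, 7.2]
finger_gap: 0.0204
[ 0.50560467 -0.10697023  0.10836343] [-4.06199402  1.9613016   7.23549515]
[-40.69533163  27.02976792] 146.40795716343948 48.854051727088674
1 9.0 -9.0
2 20.0 -16.0
3 33.0 -20.0
4 46.0 -20.0
5 59.0 -17.0
6 70.0 -10.0
7 79.0 -1.0
8 86.0 10.0
9 90.0 22.0
10 90.0 35.0
11 87.0 48.0
12 80.0 59.0
```

View pics/w21.png

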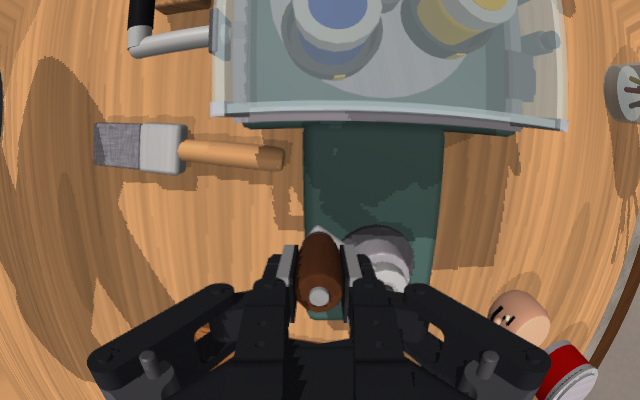

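```bash
python3 -m handwheel '[[0,9,-9,0,0,0,255],[0,20,-16,0,0,0,255],[0,33,-20,0,0,0,255],[0,46,-20,0,0,0,255],[0,59,-17,0,0,0,255],[0,70,-10,0,0,0,255]]'
python3 - <<'E'
from jars import *
s,p,d=snap('wrist','w22.png')
snap('side','s22.png')
E
python3 -m handwheel '[[0,9,9,0,0,0,255],[0,16,20,0,0,0,255],[0,20,32,0,0,0,255],[0,20,45,0,0,0,255],[0,17,58,0,0,0,255],[0,10,69,0,0,0,255]]'
```

```text
clock: 31.5
ee_pos: [0.5749, -0.0934, 0.1083]
tcp_rot: [0.485, 0.513, -0.485, 0.515]
force: [-5.9, -1.1, 6.7]
finger_gap: 0.0204
clock: 32.2
ee_pos: [0.5896, -0.1613, 0.1084]
tcp_rot: [0.487, 0.513, -0.484, 0.515]
force: [0.8, 3.8, 5.6]
finger_gap: 0.0205
```

View pics/w22.png

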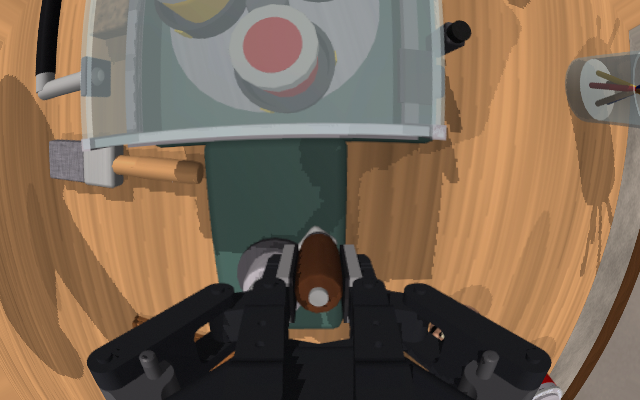

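```bash
python3 -m handwheel '[[0,-9,9,0,0,0,255],[0,-20,16,0,0,0,255],[0,-33,20,0,0,0,255],[0,-46,20,0,0,0,255],[0,-59,17,0,0,0,255],[0,-70,10,0,0,0,255],[0,-79,1,0,0,0,255],[0,-86,-10,0,0,0,255],[0,-90,-22,0,0,0,255],[0,-90,-35,0,0,0,255],[0,-87,-48,0,0,0,255],[0,-80,-59,0,0,0,255]]'
python3 -m handwheel '[[0,9,-9,0,0,0,255],[0,20,-16,0,0,0,255],[0,33,-20,0,0,0,255],[0,46,-20,0,0,0,255],[0,59,-17,0,0,0,255],[0,70,-10,0,0,0,255],[0,79,-1,0,0,0,255],[0,86,10,0,0,0,255],[0,90,22,0,0,0,255],[0,90,35,0,0,0,255],[0,87,48,0,0,0,255],[0,80,59,0,0,0,255]]'
python3 -m handwheel '[[0,-9,9,0,0,0,255],[0,-20,16,0,0,0,255],[0,-33,20,0,0,0,255],[0,-46,20,0,0,0,255],[0,-59,17,0,0,0,255],[0,-70,10,0,0,0,255],[0,-79,1,0,0,0,255],[0,-86,-10,0,0,0,255],[0,-90,-22,0,0,0,255],[0,-90,-35,0,0,0,255],[0,-87,-48,0,0,0,255],[0,-80,-59,0,0,0,255]]'
python3 - <<'E'
from jars import *
s,p,d=snap('wrist','w23.png');snap('side','s23.png')
E
```

```text
clock: 33.4
ee_pos: [0.5048, -0.108, 0.1082]
tcp_rot: [0.485, 0.513, -0.486, 0.516]
force: [-4.0, -2.9, 11.0]
finger_gap: 0.0204
clock: 34.6
ee_pos: [0.5892, -0.1619, 0.1083]
tcp_rot: [0.486, 0.513, -0.485, 0.516]
force: [1.6, 4.5, 7.2]
finger_gap: 0.0205
clock: 35.8
ee_pos: [0.5048, -0.108, 0.1082]
tcp_rot: [0.485, 0.513, -0.486, 0.516]
force: [-3.7, -1.7, 10.3]
finger_gap: 0.0205
```

View pics/w23.png

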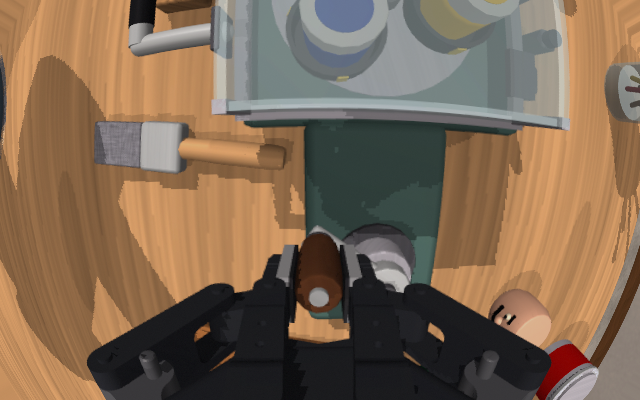

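```bash
python3 -m handwheel '[[0,9,-9,0,0,0,255],[0,20,-16,0,0,0,255],[0,33,-20,0,0,0,255],[0,46,-20,0,0,0,255],[0,59,-17,0,0,0,255],[0,70,-10,0,0,0,255],[0,79,-1,0,0,0,255],[0,86,10,0,0,0,255],[0,90,22,0,0,0,255],[0,90,35,0,0,0,255],[0,87,48,0,0,0,255],[0,80,59,0,0,0,255]]'
python3 -m handwheel '[[0,-9,9,0,0,0,255],[0,-20,16,0,0,0,255],[0,-33,20,0,0,0,255],[0,-46,20,0,0,0,255],[0,-59,17,0,0,0,255],[0,-70,10,0,0,0,255],[0,-79,1,0,0,0,255],[0,-86,-10,0,0,0,255],[0,-90,-22,0,0,0,255],[0,-90,-35,0,0,0,255],[0,-87,-48,0,0,0,255],[0,-80,-59,0,0,0,255]]'
python3 -m handwheel '[[0,9,-9,0,0,0,255],[0,20,-16,0,0,0,255],[0,33,-20,0,0,0,255],[0,46,-20,0,0,0,255],[0,59,-17,0,0,0,255],[0,70,-10,0,0,0,255],[0,79,-1,0,0,0,255],[0,86,10,0,0,0,255],[0,90,22,0,0,0,255],[0,90,35,0,0,0,255],[0,87,48,0,0,0,255],[0,80,59,0,0,0,255]]'
python3 -m handwheel '[[0,-9,9,0,0,0,255],[0,-20,16,0,0,0,255],[0,-33,20,0,0,0,255],[0,-46,20,0,0,0,255],[0,-59,17,0,0,0,255],[0,-70,10,0,0,0,255],[0,-79,1,0,0,0,255],[0,-86,-10,0,0,0,255],[0,-90,-22,0,0,0,255],[0,-90,-35,0,0,0,255],[0,-87,-48,0,0,0,255],[0,-80,-59,0,0,0,255]]'
python3 -m handwheel '[[0,9,-9,0,0,0,255],[0,20,-16,0,0,0,255],[0,33,-20,0,0,0,255],[0,46,-20,0,0,0,255],[0,59,-17,0,0,0,255],[0,70,-10,0,0,0,255],[0,79,-1,0,0,0,255],[0,86,10,0,0,0,255],[0,90,22,0,0,0,255],[0,90,35,0,0,0,255],[0,87,48,0,0,0,255],[0,80,59,0,0,0,255]]'
python3 -m handwheel '[[0,-9,9,0,0,0,255],[0,-20,16,0,0,0,255],[0,-33,20,0,0,0,255],[0,-46,20,0,0,0,255],[0,-59,17,0,0,0,255],[0,-70,10,0,0,0,255],[0,-79,1,0,0,0,255],[0,-86,-10,0,0,0,255],[0,-90,-22,0,0,0,255],[0,-90,-35,0,0,0,255],[0,-87,-48,0,0,0,255],[0,-80,-59,0,0,0,255]]'
python3 - <<'E'
from jars import *
s,p,d=snap('wrist','w24.png')
E
```

```text
clock: 37.1
ee_pos: [0.5892, -0.1619, 0.1084]
tcp_rot: [0.486, 0.513, -0.485, 0.516]
force: [2.2, 4.0, 8.7]
finger_gap: 0.0202
clock: 38.3
ee_pos: [0.5048, -0.1079, 0.1082]
tcp_rot: [0.485, 0.513, -0.486, 0.516]
force: [-3.4, -2.0, 11.1]
finger_gap: 0.0207
clock: 39.5
ee_pos: [0.5892, -0.1619, 0.1084]
tcp_rot: [0.486, 0.513, -0.485, 0.516]
force: [1.0, 3.3, 8.5]
finger_gap: 0.0203
clock: 40.7
ee_pos: [0.5049, -0.108, 0.1083]
tcp_rot: [0.485, 0.513, -0.486, 0.516]
force: [-3.8, -1.7, 10.5]
finger_gap: 0.0205
clock: 41.9
ee_pos: [0.5892, -0.1619, 0.1083]
tcp_rot: [0.486, 0.513, -0.485, 0.516]
force: [2.0, 3.8, 7.4]
finger_gap: 0.0203
clock: 43.1
ee_pos: [0.5049, -0.108, 0.1083]
tcp_rot: [0.485, 0.513, -0.486, 0.516]
force: [-4.0, -3.0, 10.4]
finger_gap: 0.0202
```

View pics/w24.png

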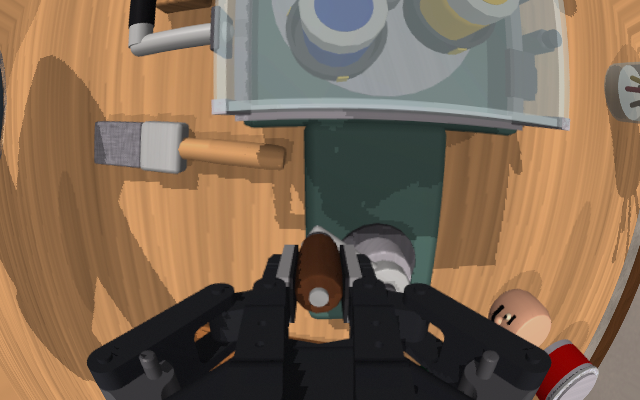

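```bash
python3 -m handwheel '[[0,0,0,0,0,0,130],[0,0,0,0,0,0,130],[0,0,0,0,0,0,130],[0,0,0,0,0,0,130],[-30,0,0,0,0,0,130],[-80,0,0,0,0,0,130],[-126,0,0,0,0,0,130],[-126,-22,-40,0,0,0,156],[-126,-44,-80,0,0,0,156],[-126,-66,-120,0,0,0,156],[-126,-82,-154,0,0,0,156],[-80,-82,-154,0,0,0,156]]'
python3 -m handwheel '[[0,0,0,0,0,0,156],[0,0,0,0,0,0,156]]'
python3 - <<'E'
from jars import *
s,p,d=snap('wrist','w25.png');print(s['ee_pos'],totool([.412,.0425,.102]))
E
```

```text
clock: 44.35
ee_pos: [0.4164, 0.0442, 0.191]
tcp_rot: [0.487, 0.511, -0.481, 0.519]
force: [1.5, -0.6, -0.7]
finger_gap: 0.0332
clock: 44.55
ee_pos: [0.4131, 0.0422, 0.1854]
tcp_rot: [0.485, 0.515, -0.486, 0.513]
force: [0.4, 0.1, 0.3]
finger_gap: 0.0327
[0.41308282 0.04218452 0.18539275] [84.6 -2.1 -0.8]
```

View pics/w25.png

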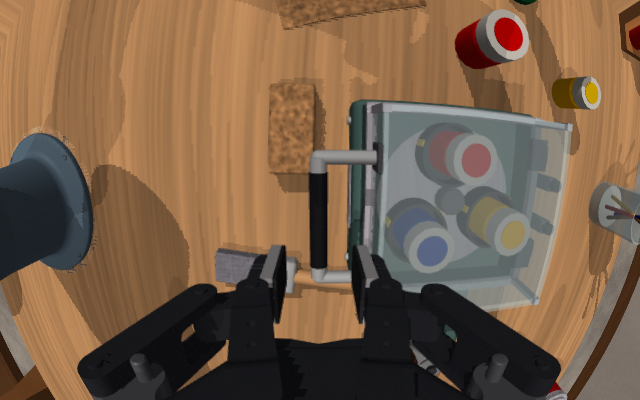

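Same view as before (bar at column 319); repeat the opening.

```bash
python3 -m handwheel '[[40,-1,0,0,0,0,156],[76,-1,0,0,0,0,156],[83,-1,0,0,0,0,156],[83,-1,0,0,0,0,255],[83,-1,0,0,0,0,255],[83,-1,0,0,0,0,255],[83,-1,0,0,0,0,255],[83,-1,0,0,0,0,255],[83,-1,0,0,0,0,255]]'
python3 -m handwheel '[[-10,2,0,0,0,0,255],[-21,5,0,0,0,0,255],[-31,8,0,0,0,0,255],[-41,12,0,0,0,0,255],[-51,16,0,0,0,0,255],[-61,21,0,0,0,0,255]]'
python3 -m handwheel '[[-19,11,0,0,0,0,255],[-36,24,0,0,0,0,255],[-52,39,0,0,0,0,255],[-67,55,0,0,0,0,255],[-80,72,0,0,0,0,255],[-91,91,0,0,0,0,255],[-100,110,0,0,0,0,255],[-107,131,0,0,0,0,255],[-112,152,0,0,0,0,255],[-115,173,0,0,0,0,255],[-116,195,0,0,0,0,255],[-114,217,0,0,0,0,255]]' 
python3 -m handwheel '[[2,11,0,0,0,0,255],[4,21,0,0,0,0,255],[7,32,0,0,0,0,255],[9,42,0,0,0,0,255],[13,52,0,0,0,0,255],[15,57,0,0,0,0,255],[17,62,0,0,0,0,255],[17,62,0,0,0,0,255]]'
python3 - <<'E'
from jars import *
s,p,d=snap('wrist','w26.png');print(s['ee_pos'])
E
```

```text
clock: 45.5
ee_pos: [0.4126, 0.0417, 0.1043]
tcp_rot: [0.485, 0.514, -0.486, 0.514]
force: [-4.4, -2.3, -0.3]
finger_gap: 0.0097
clock: 46.1
ee_pos: [0.4332, 0.0431, 0.1656]
tcp_rot: [0.484, 0.514, -0.486, 0.514]
force: [-6.1, -5.0, -0.4]
finger_gap: 0.0099
clock: 47.3
ee_pos: [0.6525, 0.0567, 0.283]
tcp_rot: [0.487, 0.513, -0.484, 0.516]
force: [-2.1, 0.3, 4.8]
finger_gap: 0.0096
clock: 48.1
ee_pos: [0.7124, 0.0604, 0.2647]
tcp_rot: [0.486, 0.514, -0.485, 0.514]
force: [-6.6, 1.8, 11.6]
finger_gap: 0.0099
[0.71235301 0.0603671  0.26471038]
```

View pics/w26.png

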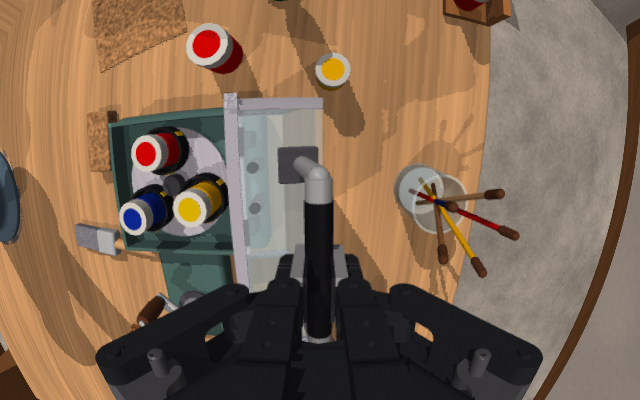

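```bash
python3 -m handwheel '[[0,0,0,0,0,0,130],[0,0,0,0,0,0,130],[0,0,0,0,0,0,130],[0,0,0,0,0,0,130],[-40,0,0,0,0,0,130],[-80,0,0,0,0,0,130],[-115,0,0,0,0,0,130],[-115,-50,15,0,0,0,95],[-115,-95,35,0,0,0,95],[-115,-140,55,0,0,0,95],[-115,-185,75,0,0,0,95],[-95,-207,90,0,0,0,95]]'
python3 -m handwheel '[[0,0,0,0,0,0,95],[0,0,0,0,0,0,95]]'
python3 - <<'E'
from jars import *
s,p,d=snap('wrist','w27.png');print(s['ee_pos'])
import pickle;pickle.dump((s,p,d),open('w27.pkl','wb'))
for o in dots(s,p,.116,100,5000):print(o)
snap('side','s27.png')
E
```

```text
clock: 49.35
ee_pos: [0.5093, -0.0433, 0.3586]
tcp_rot: [0.487, 0.512, -0.485, 0.516]
force: [0.5, -0.5, 0.8]
finger_gap: 0.0537
clock: 49.55
ee_pos: [0.5104, -0.0423, 0.3556]
tcp_rot: [0.486, 0.514, -0.486, 0.514]
force: [0.2, 0.5, 0.8]
finger_gap: 0.0537
[ 0.51044344 -0.04233183  0.35559216]
('red', np.int32(110), array([378.8,   2.4]), array([0.5721, 0.189 , 0.116 ]))
('red', np.int32(322), array([339.7,  68. ]), array([0.5274, 0.095 , 0.116 ]))
('yellow', np.int32(323), array([377.3, 117.8]), array([0.5775, 0.0366, 0.116 ]))
('blue', np.int32(315), array([315.5, 125.9]), array([0.5021, 0.021 , 0.116 ]))
```

View pics/w27.png

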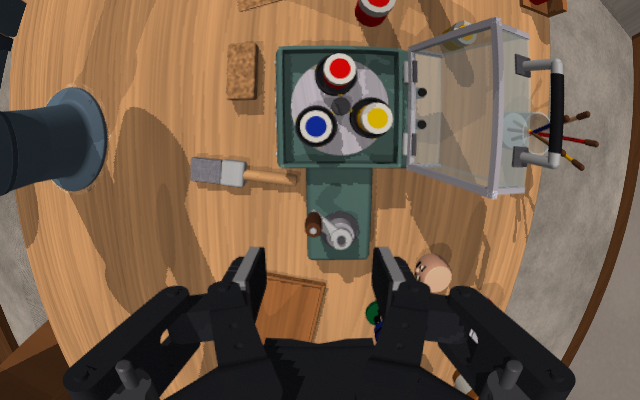

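View pics/s27.png

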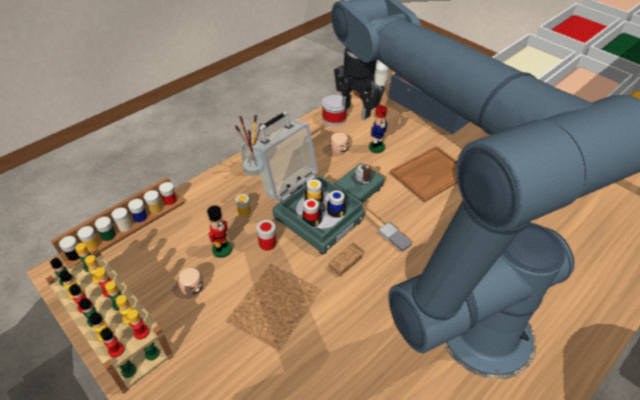

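```bash
python3 -m handwheel '[[20,-4,-40,0,0,0,85],[60,-4,-64,0,0,0,85],[110,-4,-64,0,0,0,85],[160,-4,-64,0,0,0,85],[190,-4,-64,0,0,0,85],[200,-4,-64,0,0,0,85],[200,-4,-64,0,0,0,85]]'
python3 - <<'E'
from jars import *
s,p,d=snap('wrist','w28.png');print(s['ee_pos'])
for o in dots(s,p,.116,500,5000):print(o)
P=[onz('top',195+u/2.66,160+v/2.66,.014) for u,v in [(600,155),(760,195),(745,312),(577,280)]]
for a in P:print('tray',a.round(4))
print('c',np.mean(P,0), 'yaw', [np.degrees(np.arctan2(*(P[0]-P[3])[[1,0]])),np.degrees(np.arctan2(*(P[1]-P[2])[[1,0]]))],[np.linalg.norm(P[0]-P[1]),np.linalg.norm(P[0]-P[3])])
t,pt,_=snap('top','t28.png')
E
```

```text
clock: 50.35
ee_pos: [0.5031, 0.022, 0.155]
tcp_rot: [0.485, 0.515, -0.486, 0.514]
force: [0.4, -0.5, 0.5]
finger_gap: 0.0567
[0.50313143 0.02198193 0.15500968]
('red', np.int32(1469), array([368.9, 119.2]), array([0.5276, 0.0947, 0.116 ]))
('yellow', np.int32(522), array([407.8, 191.4]), array([0.556 , 0.0529, 0.116 ]))
('yellow', np.int32(1073), array([435.5, 218.5]), array([0.5776, 0.0363, 0.116 ]))
('blue', np.int32(1190), array([318.5, 235.9]), array([0.5023, 0.0206, 0.116 ]))
tray [ 0.5318 -0.2626  0.014 ]
tray [ 0.4956 -0.4608  0.014 ]
tray [ 0.3515 -0.4428  0.014 ]
tray [ 0.3756 -0.239   0.014 ]
c [ 0.43864907 -0.35127531  0.014     ] yaw [np.float64(-8.58907253953391), np.float64(-7.11384066892364)] [np.float64(0.2014956036779145), np.float64(0.1579991819105061)]
```

View pics/w28.png

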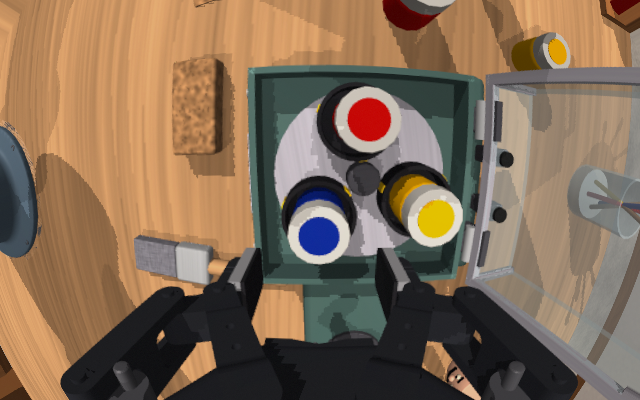

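View pics/t28.png

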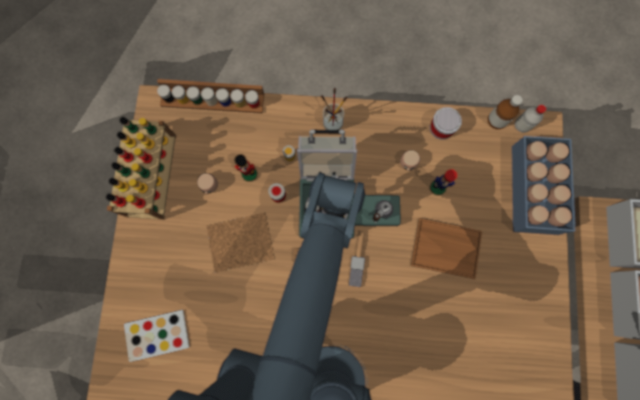

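```bash
python3 -m handwheel '[[30,-1,1,0,0,0,85],[55,-1,1,0,0,0,85],[67,-1,1,0,0,0,85],[69,-1,1,0,0,0,85],[69,-1,1,0,0,0,85],[69,-1,1,0,0,0,255],[69,-1,1,0,0,0,255],[69,-1,1,0,0,0,255],[69,-1,1,0,0,0,255],[69,-1,1,0,0,0,255],[69,-1,1,0,0,0,255]]'
python3 -m handwheel '[[-10,0,0,0,0,0,255],[-40,0,0,0,0,0,255],[-80,0,0,0,0,0,255],[-120,0,0,0,0,0,255],[-150,0,0,0,0,0,255],[-180,0,0,0,0,0,255]]'
python3 - <<'E'
from jars import *
s,p,d=snap('wrist','w29.png');print(s['ee_pos'],totool([.4287,-.410,.22]))
E
```

```text
clock: 51.55
ee_pos: [0.5034, 0.0202, 0.0886]
tcp_rot: [0.486, 0.513, -0.485, 0.515]
force: [-0.2, -0.7, 5.9]
finger_gap: 0.0389
clock: 52.15
ee_pos: [0.5019, 0.0205, 0.2691]
tcp_rot: [0.486, 0.514, -0.485, 0.515]
force: [0.6, 0.7, -1.0]
finger_gap: 0.0382
[0.50185322 0.020547   0.26907753] [  54.8 -101.   424.9]
```

View pics/w29.png

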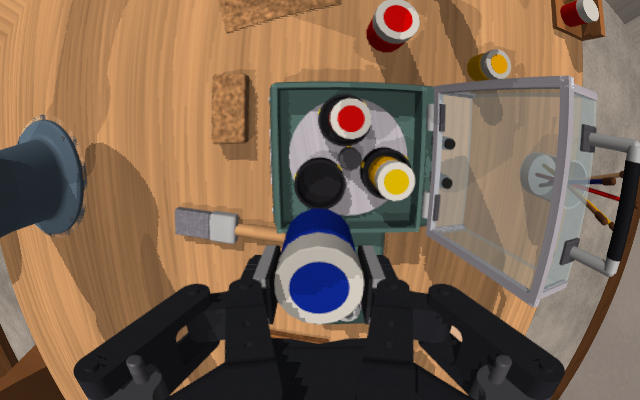

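```bash
python3 -m handwheel '[[0,-8,35,0,0,0,255],[5,-18,75,0,0,0,255],[10,-29,120,0,0,0,255],[15,-39,165,0,0,0,255],[20,-50,210,0,0,0,255],[25,-60,255,0,0,0,255],[30,-71,300,0,0,0,255],[40,-82,345,0,0,0,255],[50,-92,390,0,0,0,255],[50,-101,425,0,0,0,255],[50,-101,425,0,0,0,255],[50,-101,425,0,0,0,255]]'
python3 - <<'E'
from jars import *
s,p,d=snap('wrist','w30.png');print(s['ee_pos'],s['tcp_rot'])
import pickle;pickle.dump((s,p,d),open('w30.pkl','wb'))
E
```

```text
clock: 53.4
ee_pos: [0.4252, -0.4099, 0.2165]
tcp_rot: [0.486, 0.514, -0.486, 0.514]
force: [0.1, 0.5, -1.6]
finger_gap: 0.0386
[ 0.42516135 -0.4098575   0.2165236 ] [ 0.48598234  0.51399306 -0.48563299  0.51360774]
```

View pics/w30.png

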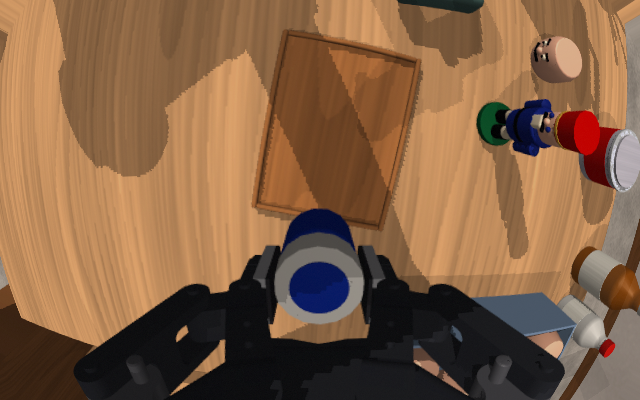

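Run:
```python
from jars import *
import pickle
s,p,d=pickle.load(open('w30.pkl','rb'))
P=[onz('wrist',u,v,.014,s) for u,v in [(287,31),(421,61),(382,229),(254,207)]]
for a in P:print(a.round(4))
print(np.mean(P,0),[np.linalg.norm(P[i]-P[(i+1)%4]).round(3) for i in range(4)])
e=P[0]-P[3];print(np.degrees(np.arctan2(-e[0],e[1])));e=P[1]-P[2];print(np.degrees(np.arctan2(-e[0],e[1])))
```

```text
[ 0.3795 -0.2381  0.014 ]
[ 0.5324 -0.2598  0.014 ]
[ 0.5035 -0.4618  0.014 ]
[ 0.3498 -0.4429  0.014 ]
[ 0.44128383 -0.3506609   0.014     ] [np.float64(0.154), np.float64(0.204), np.float64(0.155), np.float64(0.207)]
-8.242260765617711
-8.12621067872505
```

```bash
python3 -m handwheel '[[30,8,0,0,0,0,255],[70,8,0,0,0,0,255],[115,8,0,0,0,0,255],[150,8,0,0,0,0,255],[168,8,0,0,0,0,255],[176,8,0,0,0,0,255],[179,8,0,0,0,0,255],[179,8,0,0,0,0,255],[179,8,0,0,0,0,255]]'
python3 - <<'E'
from jars import *
s,p,d=snap('wrist','w31.png');print(s['ee_pos'],s['force'])
E
```

```text
clock: 54.35
ee_pos: [0.4344, -0.4099, 0.0394]
tcp_rot: [0.485, 0.513, -0.486, 0.515]
force: [-0.4, 0.1, -0.1]
finger_gap: 0.038
[ 0.43438368 -0.40991811  0.03937298] [-0.40084803  0.06778362 -0.0799864 ]
```

View pics/w31.png

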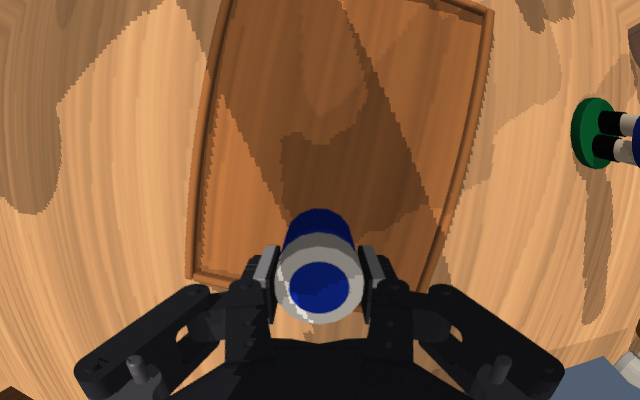

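```bash
python3 -m handwheel '[[2,0,0,0,0,0,255],[2,0,0,0,0,0,95],[2,0,0,0,0,0,95],[2,0,0,0,0,0,95],[2,0,0,0,0,0,95],[-20,0,0,0,0,0,95],[-60,0,0,0,0,0,95],[-105,0,0,0,0,0,95],[-150,0,0,0,0,0,95],[-200,0,0,0,0,0,95],[-230,0,0,0,0,0,95]]'
python3 - <<'E'
from jars import *
s,p,d=snap('wrist','w32.png');print(s['ee_pos'],s['force'])
for o in dots(s,p,.064,200,5000):print(o)
E
python3 -m handwheel '[[0,15,-40,0,0,0,85],[0,32,-85,0,0,0,85],[0,49,-130,0,0,0,85],[0,67,-175,0,0,0,85],[0,84,-220,0,0,0,85],[0,102,-265,0,0,0,85],[0,120,-310,0,0,0,85],[0,138,-355,0,0,0,85],[0,155,-400,0,0,0,85],[0,170,-437,0,0,0,85],[50,170,-437,0,0,0,85],[100,170,-437,0,0,0,85]]'
python3 -m handwheel '[[10,0,0,0,0,0,85],[10,0,0,0,0,0,85],[10,0,0,0,0,0,85]]'
python3 - <<'E'
from jars import *
s,p,d=snap('wrist','w33.png');print(s['ee_pos'],s['force'])
for o in dots(s,p,.116,500,5000):print(o)
E
```

```text
clock: 55.5
ee_pos: [0.4342, -0.4102, 0.2726]
tcp_rot: [0.485, 0.512, -0.486, 0.516]
force: [0.5, -0.4, 0.2]
finger_gap: 0.0536
[ 0.43424586 -0.41016273  0.27264068] [ 0.48358817 -0.35451613  0.19541247]
('red', np.int32(989), array([537.8, 123.7]), array([ 0.7238, -0.3086,  0.064 ]))
('red', np.int32(487), array([570.1, 134.5]), array([ 0.7932, -0.3121,  0.064 ]))
('blue', np.int32(354), array([317.5, 179.9]), array([ 0.4327, -0.4095,  0.064 ]))
clock: 56.75
ee_pos: [0.5797, 0.0382, 0.1681]
tcp_rot: [0.486, 0.513, -0.484, 0.516]
force: [0.3, 1.1, -1.2]
finger_gap: 0.0572
clock: 57.05
ee_pos: [0.5797, 0.0363, 0.1601]
tcp_rot: [0.486, 0.513, -0.485, 0.515]
force: [-0.6, -0.3, 0.2]
finger_gap: 0.057
[0.57970861 0.03633151 0.16011965] [-0.60805876 -0.2744693   0.24798579]
('red', np.int32(1311), array([239.6, 136.5]), array([0.5273, 0.0946, 0.116 ]))
('yellow', np.int32(1179), array([316.2, 230.9]), array([0.5776, 0.0363, 0.116 ]))
```

View pics/w32.png

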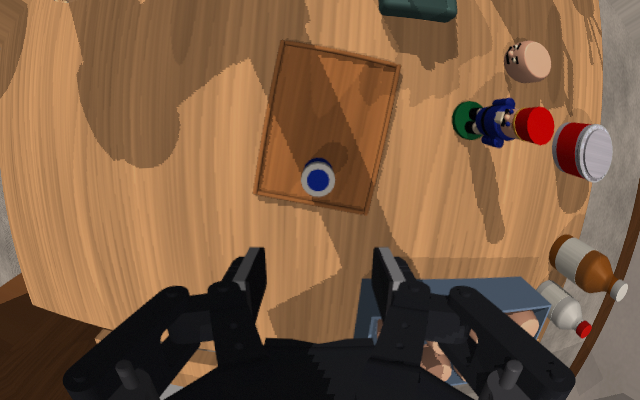

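View pics/w33.png

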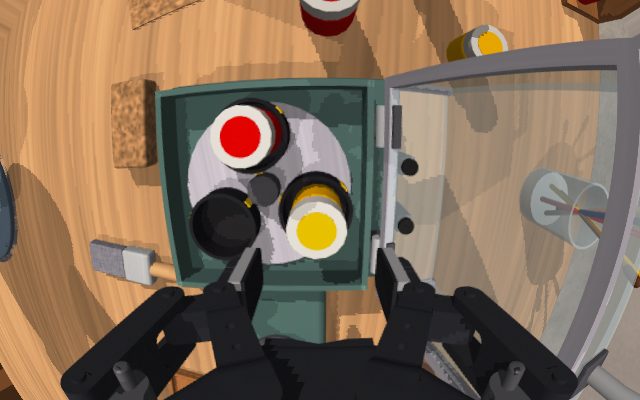

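```bash
python3 -m handwheel '[[30,-2,0,0,0,0,85],[58,-2,0,0,0,0,85],[71,-2,0,0,0,0,85],[74,-2,0,0,0,0,85],[74,-2,0,0,0,0,85],[74,-2,0,0,0,0,255],[74,-2,0,0,0,0,255],[74,-2,0,0,0,0,255],[74,-2,0,0,0,0,255],[74,-2,0,0,0,0,255],[74,-2,0,0,0,0,255]]'
python3 -m handwheel '[[-10,0,0,0,0,0,255],[-40,0,0,0,0,0,255],[-80,0,0,0,0,0,255],[-120,0,0,0,0,0,255],[-150,0,0,0,0,0,255],[-180,0,0,0,0,0,255]]'
python3 -m handwheel '[[0,-17,40,0,0,0,255],[0,-36,85,0,0,0,255],[0,-55,130,0,0,0,255],[0,-74,175,0,0,0,255],[0,-93,220,0,0,0,255],[0,-112,265,0,0,0,255],[0,-130,308,0,0,0,255],[0,-147,348,0,0,0,255],[30,-160,378,0,0,0,255],[60,-160,378,0,0,0,255],[60,-160,378,0,0,0,255],[60,-160,378,0,0,0,255]]'
python3 - <<'E'
from jars import *
s,p,d=snap('wrist','w34.png');print(s['ee_pos'],s['force'],totool([.4418,-.350,.037]))
for o in dots(s,p,s['ee_pos'][2]+.028,1200,5000):print(o,s['ee_pos']-o[3])
E
```

```text
clock: 58.2
ee_pos: [0.5776, 0.0366, 0.0857]
tcp_rot: [0.486, 0.513, -0.485, 0.515]
force: [-0.5, 0.2, 6.0]
finger_gap: 0.0385
clock: 58.8
ee_pos: [0.576, 0.0368, 0.2659]
tcp_rot: [0.486, 0.514, -0.485, 0.515]
force: [-0.6, 0.0, -0.9]
finger_gap: 0.0388
clock: 60.0
ee_pos: [0.4381, -0.3494, 0.204]
tcp_rot: [0.485, 0.514, -0.485, 0.514]
force: [0.5, 0.5, -1.4]
finger_gap: 0.0385
[ 0.43810064 -0.34938128  0.20401354] [ 0.50596162  0.51343514 -1.37814007] [1.683e+02 2.800e+00 1.000e-01]
('red', np.int32(2059), array([579.1, 194.6]), array([ 0.5667, -0.2987,  0.232 ])) [-0.12859936 -0.05068128 -0.02798646]
('yellow', np.int32(2464), array([318.6, 292.1]), array([ 0.4376, -0.351 ,  0.232 ])) [ 0.00050064  0.00161872 -0.02798646]
```

View pics/w34.png

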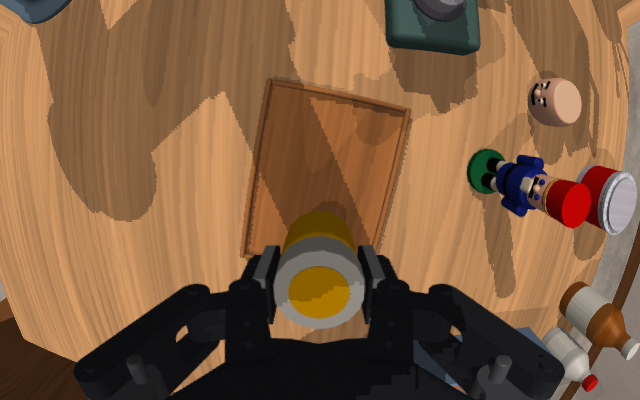

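```bash
python3 -m handwheel '[[30,3,0,0,0,0,255],[70,3,0,0,0,0,255],[110,3,0,0,0,0,255],[145,3,0,0,0,0,255],[162,3,0,0,0,0,255],[169,3,0,0,0,0,255],[171,3,0,0,0,0,255],[171,3,0,0,0,0,255],[171,3,0,0,0,0,255]]'
python3 -m handwheel '[[0,0,0,0,0,0,95],[0,0,0,0,0,0,95],[0,0,0,0,0,0,95],[0,0,0,0,0,0,95],[-20,0,0,0,0,0,95],[-60,0,0,0,0,0,95],[-105,0,0,0,0,0,95],[-150,0,0,0,0,0,95],[-200,0,0,0,0,0,95],[-230,0,0,0,0,0,95]]'
python3 - <<'E'
from jars import *
s,p,d=snap('wrist','w35.png');print(s['ee_pos'],s['force'])
for o in dots(s,p,.064,200,5000):print(o)
E
python3 -m handwheel '[[0,10,-40,0,0,0,85],[0,21,-85,0,0,0,85],[0,33,-130,0,0,0,85],[0,45,-175,0,0,0,85],[0,57,-220,0,0,0,85],[0,68,-265,0,0,0,85],[0,80,-310,0,0,0,85],[0,92,-355,0,0,0,85],[0,103,-400,0,0,0,85],[0,113,-438,0,0,0,85],[50,113,-438,0,0,0,85],[100,113,-438,0,0,0,85]]'
python3 -m handwheel '[[8,0,0,0,0,0,85],[8,0,0,0,0,0,85],[8,0,0,0,0,0,85]]'
python3 - <<'E'
from jars import *
s,p,d=snap('wrist','w36.png');print(s['ee_pos'],s['force'])
for o in dots(s,p,.116,500,5000):print(o)
E
```

```text
clock: 60.95
ee_pos: [0.4422, -0.3507, 0.0346]
tcp_rot: [0.485, 0.513, -0.486, 0.515]
force: [-0.0, -1.1, -0.4]
finger_gap: 0.0384
clock: 61.95
ee_pos: [0.4419, -0.3505, 0.2674]
tcp_rot: [0.485, 0.512, -0.486, 0.516]
force: [0.1, -0.4, 0.4]
finger_gap: 0.0532
[ 0.44189418 -0.35053624  0.26741375] [ 0.05865393 -0.36409269  0.38014185]
('red', np.int32(575), array([564.8, 170.7]), array([ 0.795 , -0.3061,  0.064 ]))
('red', np.int32(1083), array([526.3, 183. ]), array([ 0.7208, -0.3312,  0.064 ]))
('yellow', np.int32(377), array([318.4, 181.7]), array([ 0.4415, -0.3507,  0.064 ]))
('blue', np.int32(287), array([493.6, 156.9]), array([ 0.659 , -0.3028,  0.064 ]))
('blue', np.int32(317), array([308.5, 229.7]), array([ 0.433 , -0.4095,  0.064 ]))
clock: 63.2
ee_pos: [0.5301, 0.0955, 0.1629]
tcp_rot: [0.486, 0.513, -0.484, 0.516]
force: [0.1, 0.2, -0.6]
finger_gap: 0.0567
clock: 63.5
ee_pos: [0.5304, 0.0938, 0.1571]
tcp_rot: [0.486, 0.513, -0.485, 0.515]
force: [-0.2, -0.1, 0.4]
finger_gap: 0.0569
[0.5304484  0.09376708 0.15713789] [-0.19781279 -0.14489937  0.42526466]
('red', np.int32(1480), array([393.3,  56.9]), array([0.5682, 0.2062, 0.116 ]))
('red', np.int32(1215), array([314.8, 231.4]), array([0.5274, 0.0945, 0.116 ]))
```

View pics/w35.png

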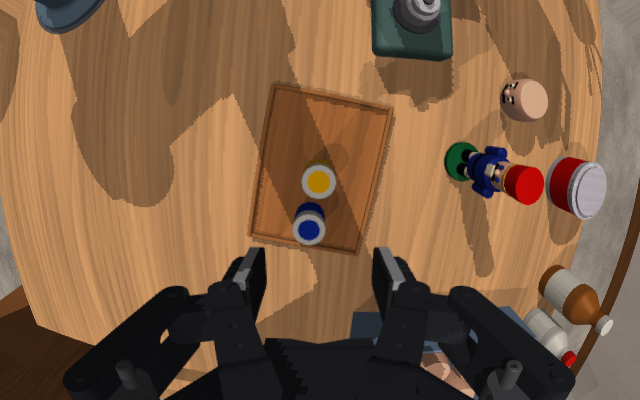

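View pics/w36.png

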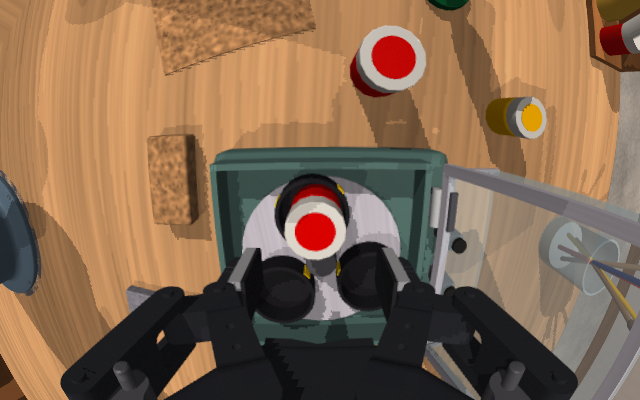

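```bash
python3 -m handwheel '[[30,-3,-1,0,0,0,85],[56,-3,-1,0,0,0,85],[68,-3,-1,0,0,0,85],[71,-3,-1,0,0,0,85],[71,-3,-1,0,0,0,85],[71,-3,-1,0,0,0,255],[71,-3,-1,0,0,0,255],[71,-3,-1,0,0,0,255],[71,-3,-1,0,0,0,255],[71,-3,-1,0,0,0,255],[71,-3,-1,0,0,0,255]]'
python3 -m handwheel '[[-10,0,0,0,0,0,255],[-40,0,0,0,0,0,255],[-80,0,0,0,0,0,255],[-120,0,0,0,0,0,255],[-150,0,0,0,0,0,255],[-180,0,0,0,0,0,255]]'
python3 -m handwheel '[[0,-10,40,0,0,0,255],[0,-22,85,0,0,0,255],[0,-34,130,0,0,0,255],[0,-46,175,0,0,0,255],[0,-58,220,0,0,0,255],[0,-70,265,0,0,0,255],[0,-82,310,0,0,0,255],[0,-93,352,0,0,0,255],[30,-101,380,0,0,0,255],[60,-101,380,0,0,0,255],[60,-101,380,0,0,0,255],[60,-101,380,0,0,0,255]]'
python3 - <<'E'
from jars import *
s,p,d=snap('wrist','w37.png');print(s['ee_pos'],s['force'],totool([.4504,-.2905,.036]))
for o in dots(s,p,s['ee_pos'][2]+.028,1200,5000):print(o,s['ee_pos']-o[3])
E
```

```text
clock: 64.65
ee_pos: [0.5272, 0.0949, 0.0856]
tcp_rot: [0.486, 0.513, -0.485, 0.515]
force: [-0.8, 0.1, 5.4]
finger_gap: 0.0387
clock: 65.25
ee_pos: [0.5256, 0.095, 0.2659]
tcp_rot: [0.486, 0.514, -0.485, 0.514]
force: [0.3, 0.4, 0.0]
finger_gap: 0.0387
clock: 66.45
ee_pos: [0.4466, -0.2898, 0.204]
tcp_rot: [0.485, 0.514, -0.485, 0.514]
force: [0.8, 0.8, -0.4]
finger_gap: 0.0385
[ 0.44663256 -0.28982799  0.20404708] [ 0.82770766  0.84055602 -0.43636996] [169.3   2.8   0.2]
('red', np.int32(1406), array([546.2, 267.4]), array([ 0.5638, -0.279 ,  0.232 ])) [-0.11716744 -0.01082799 -0.02795292]
('red', np.int32(2486), array([318.7, 292.6]), array([ 0.4462, -0.2917,  0.232 ])) [ 0.00043256  0.00187201 -0.02795292]
```

View pics/w37.png

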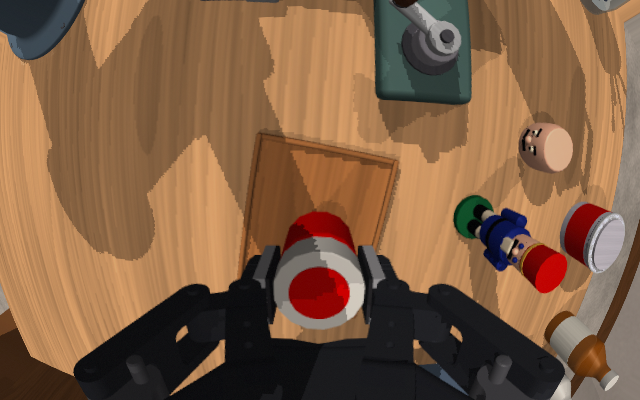

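```bash
python3 -m handwheel '[[30,3,0,0,0,0,255],[70,3,0,0,0,0,255],[110,3,0,0,0,0,255],[145,3,0,0,0,0,255],[162,3,0,0,0,0,255],[169,3,0,0,0,0,255],[171,3,0,0,0,0,255],[171,3,0,0,0,0,255],[171,3,0,0,0,0,255]]'
python3 -m handwheel '[[0,0,0,0,0,0,95],[0,0,0,0,0,0,95],[0,0,0,0,0,0,95],[0,0,0,0,0,0,95],[-20,0,0,0,0,0,95],[-60,0,0,0,0,0,95],[-105,0,0,0,0,0,95],[-150,0,0,0,0,0,95],[-200,0,0,0,0,0,95],[-230,0,0,0,0,0,95]]'
python3 - <<'E'
from jars import *
s,p,d=snap('wrist','w38.png');print(s['ee_pos'],s['force'])
for o in dots(s,p,.064,200,5000):print(o)
E
python3 -m handwheel '[[-40,5,-5,0,0,0,135],[-85,15,-15,0,0,0,135],[-115,40,-45,0,0,0,135],[-117,70,-85,0,0,0,135],[-117,100,-120,0,0,0,135],[-117,130,-155,0,0,0,135],[-117,160,-190,0,0,0,135],[-117,190,-225,0,0,0,135],[-117,220,-260,0,0,0,135],[-117,250,-296,0,0,0,135],[-117,281,-334,0,0,0,135],[-117,281,-334,0,0,0,135]]'
python3 -m handwheel '[[0,0,0,0,0,0,135],[0,0,0,0,0,0,135],[0,0,0,0,0,0,135]]'
python3 - <<'E'
from jars import *
s,p,d=snap('wrist','w39.png');print(s['ee_pos'],totool([.711,.0605,.262]))
E
```

```text
clock: 67.4
ee_pos: [0.4509, -0.291, 0.0345]
tcp_rot: [0.485, 0.513, -0.485, 0.515]
force: [-0.5, -0.1, -0.7]
finger_gap: 0.0385
clock: 68.4
ee_pos: [0.4506, -0.2908, 0.2673]
tcp_rot: [0.485, 0.512, -0.485, 0.516]
force: [-0.1, -0.9, -1.0]
finger_gap: 0.0535
[ 0.45055381 -0.29084069  0.26728063] [-0.10174319 -0.87590874 -0.97968769]
('red', np.int32(387), array([318.1, 181.9]), array([ 0.4499, -0.2911,  0.064 ]))
('red', np.int32(665), array([554.8, 206.8]), array([ 0.7968, -0.3011,  0.064 ]))
('red', np.int32(1087), array([507. , 239.7]), array([ 0.7163, -0.3533,  0.064 ]))
('yellow', np.int32(332), array([308.2, 230.5]), array([ 0.4414, -0.3506,  0.064 ]))
('blue', np.int32(379), array([479.4, 206.5]), array([ 0.658 , -0.3085,  0.064 ]))
('blue', np.int32(262), array([299.3, 273.3]), array([ 0.4327, -0.4093,  0.064 ]))
clock: 69.65
ee_pos: [0.7126, 0.0643, 0.3766]
tcp_rot: [0.484, 0.517, -0.484, 0.514]
force: [-0.7, -1.0, 0.1]
finger_gap: 0.0404
clock: 69.95
ee_pos: [0.7107, 0.0582, 0.3802]
tcp_rot: [0.486, 0.514, -0.486, 0.514]
force: [-0.7, 0.2, 0.1]
finger_gap: 0.0402
[0.71070298 0.05824432 0.38016388] [118.3   0.3  -2.3]
```

View pics/w38.png

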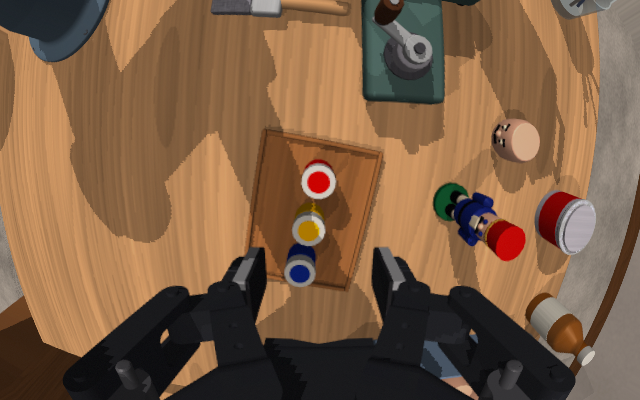

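View pics/w39.png

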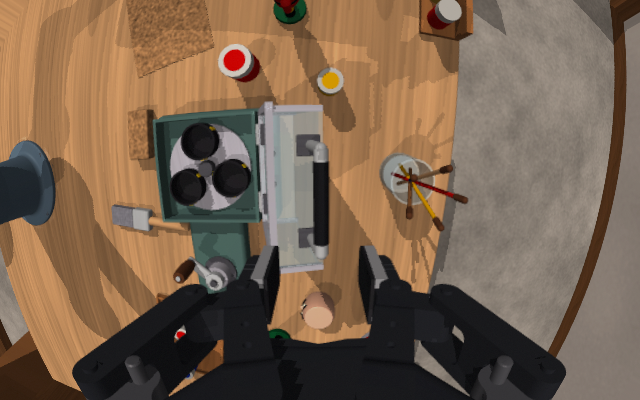

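```bash
python3 -m handwheel '[[40,1,-2,0,0,0,135],[80,1,-2,0,0,0,135],[108,1,-2,0,0,0,135],[118,1,-2,0,0,0,135],[118,1,-2,0,0,0,135],[118,1,-2,0,0,0,255],[118,1,-2,0,0,0,255],[118,1,-2,0,0,0,255],[118,1,-2,0,0,0,255],[118,1,-2,0,0,0,255],[118,1,-2,0,0,0,255]]'
python3 -m handwheel '[[-8,-20,0,0,0,0,255],[-13,-41,0,0,0,0,255],[-17,-62,0,0,0,0,255],[-18,-84,0,0,0,0,255],[-18,-106,0,0,0,0,255],[-15,-127,0,0,0,0,255],[-10,-148,0,0,0,0,255],[-2,-169,0,0,0,0,255],[7,-188,0,0,0,0,255],[18,-207,0,0,0,0,255],[30,-224,0,0,0,0,255],[45,-240,0,0,0,0,255]]'
python3 -m handwheel '[[16,-15,0,0,0,0,255],[33,-27,0,0,0,0,255],[52,-39,0,0,0,0,255],[72,-48,0,0,0,0,255],[92,-55,0,0,0,0,255],[103,-57,0,0,0,0,255],[103,-57,0,0,0,0,255]]'
python3 - <<'E'
from jars import *
s,p,d=snap('wrist','w40.png');print(s['ee_pos'])
E
```

```text
clock: 71.1
ee_pos: [0.7124, 0.0613, 0.2649]
tcp_rot: [0.486, 0.513, -0.485, 0.515]
force: [-5.3, -1.4, 6.1]
finger_gap: 0.0097
clock: 72.3
ee_pos: [0.4735, 0.0464, 0.2198]
tcp_rot: [0.486, 0.512, -0.485, 0.517]
force: [-3.8, -5.6, 7.3]
finger_gap: 0.0095
clock: 73.0
ee_pos: [0.4149, 0.0429, 0.113]
tcp_rot: [0.484, 0.514, -0.487, 0.515]
force: [-3.5, -8.4, -0.2]
finger_gap: 0.0092
[0.41489793 0.04287816 0.11303947]
```

View pics/w40.png

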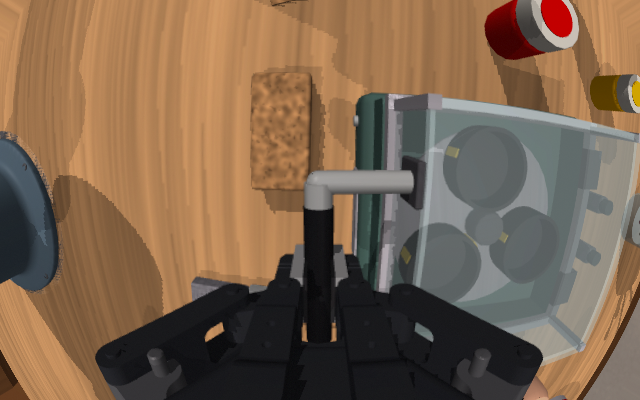

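```bash
python3 -m handwheel '[[5,-1,0,0,0,0,255],[10,-2,0,0,0,0,255],[10,-2,0,0,0,0,255],[10,-2,0,0,0,0,156],[10,-2,0,0,0,0,156],[10,-2,0,0,0,0,156],[10,-2,0,0,0,0,156],[-30,-2,0,0,0,0,156],[-80,-2,0,0,0,0,156],[-130,-2,0,0,0,0,156],[-180,-2,0,0,0,0,156],[-220,-2,0,0,0,0,156]]'
python3 -m handwheel '[[0,40,40,0,0,0,100],[0,50,90,0,0,0,100],[0,50,100,0,0,0,100],[0,50,100,0,0,0,100],[0,50,100,0,0,0,100],[0,50,100,0,0,0,100]]'
python3 - <<'E'
from jars import *
s,p,d=snap('wrist','w41.png');print(s['ee_pos'],s['force'])
c=r.get_calibration('wrist');T=np.array(c['tool_from_camera']);zc=R.from_quat(s['tcp_rot']).as_matrix()@T[:3,2]
M={}
c0=onz('wrist',320,200,.132,s);print(c0)
from itertools import product
vs,us=np.mgrid[0:400,0:640]
pts=[]
for v in range(20,260,4):
    for u in range(200,520,4):
        if d[v,u]>0:
            o,dr=ray('wrist',u,v,s);pts.append(o+dr*d[v,u]/(dr@zc))
pts=np.array(pts)
for X in [(.46,.05),(.535,.05),(.61,.055),(.412,.042)]:
    m=np.hypot(*(pts[:,:2]-X).T)<.008;print(X,pts[m,2].round(3))
snap('side','s41.png');snap('top','t41.png')
E
```

```text
clock: 74.25
ee_pos: [0.4138, 0.0446, 0.3373]
tcp_rot: [0.486, 0.513, -0.485, 0.515]
force: [1.1, -0.2, -0.0]
finger_gap: 0.0334
clock: 74.85
ee_pos: [0.4689, -0.0516, 0.3337]
tcp_rot: [0.485, 0.514, -0.485, 0.514]
force: [-0.8, 0.2, -0.1]
finger_gap: 0.052
[ 0.4689162  -0.05162387  0.33368329] [-0.7694713   0.23419632 -0.14378221]
[ 0.47078297 -0.07178086  0.132     ]Traceback (most recent call last):
  File "<stdin>", line 12, in <module>
  File "h.py", line 10, in ray
    c=r.get_calibration(name);K=np.array(c['camera_matrix'])
ValueError: time passes only in moves, steps and waits
```

View pics/w41.png

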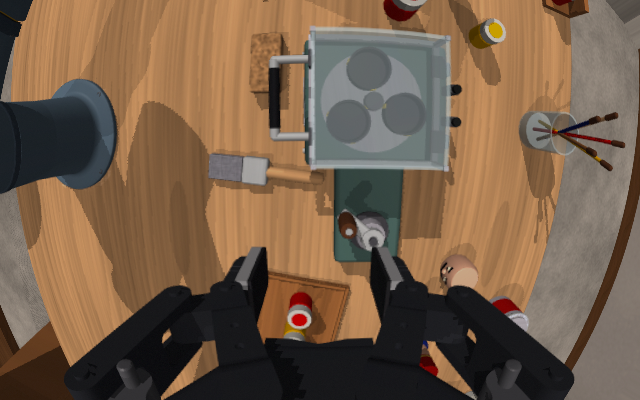

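Run:
```python
from jars import *
s,p,d=snap('wrist','w42.png')
for n,u,v in [('h',275,99),('FL',311,31),('FR',308,165),('RL',447,40),('RR',445,165),('top',380,150)]:
    print(n,onz('wrist',u,v,.132 if n!='h' else .12,s).round(4),d[v,u])
c=r.get_calibration('wrist');T=np.array(c['tool_from_camera']);zc=R.from_quat(s['tcp_rot']).as_matrix()@T[:3,2]
for u,v in [(311,160),(275,99),(330,100),(375,130),(430,60),(420,145)]:
    o,dr=ray('wrist',u,v,s);print(u,v,(o+dr*d[v,u]/(dr@zc)).round(4))
snap('side','s42.png');snap('top','t42.png')
```

```text
h [0.4127 0.0412 0.12  ] 0.3303049
FL [0.4494 0.1205 0.132 ] 0.30324212
FR [ 0.4549 -0.032   0.132 ] 0.47759238
RL [0.6071 0.1305 0.132 ] 0.30267948
RR [ 0.6163 -0.0197  0.132 ] 0.34334427
top [ 0.5348 -0.0095  0.132 ] 0.33993638
311 160 [ 0.4571 -0.0318  0.0871]
275 99 [0.4136 0.0408 0.1265]
330 100 [0.475  0.0422 0.1317]
375 130 [0.5272 0.0126 0.1322]
430 60 [0.5859 0.1012 0.1334]
420 145 [0.5813 0.0007 0.1331]
```

View pics/s42.png

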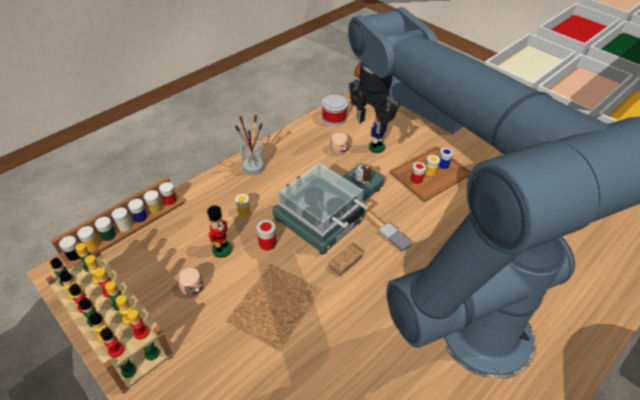

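View pics/t42.png

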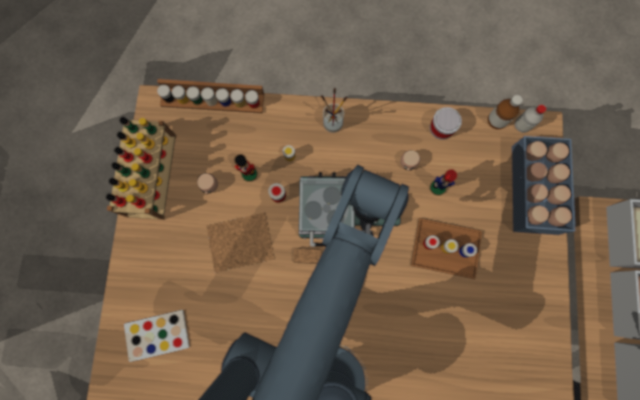

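Run:
```python
from h import *
print(r.state()['clock'],r.hand_in())
```

```text
the job is handed in; nothing more can be done
75.05 None
```

The job is done and handed in at 75 s on the clock; handing in reports no verdict. Red, yellow and blue jars were present; there was no green.

- **What I did:** I lifted the lid onto its stop, put the three jars in the cups and shut the lid. I then gave the crank five clockwise turns by its grip. After opening the lid onto its stop again, I stood the jars in the tray and shut the lid.
- **Jars:** the last side and top pictures show all three upright in the tray. The last wrist fixes, just after each placing, put blue and red about 60 mm either side of the tray's middle and yellow on it.
- **Lid:** wrist depth readings across its top were 0.132–0.133 m, which is the height when shut.
- **Other things on the bench:** they look unmoved from the first pictures; I compared these by eye only.
- **Turn count:** it comes from the tool's path. I saw the rotor turn at the quarter turn, and the grip ended where it started each time. The cups came back about 5 mm round from where they began.
- **Forces:** every reading at the end of a move was below 15 N.

I saw no jar knocked aside. No check failed, apart from one script error while measuring, which did not move the arm.

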